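Shovel ticket blocks from the flow rack into an order bin

TASK

Take all the paper-wrapped ticket blocks out of the low end of the two sloped rack lanes and stand them on the blade of the flat shovel. Then carry the loaded shovel by its handle to the blue bin, press the blade's front edge down on the bin's low front rim and, keeping it pressed there, tip the shovel to scrape all the blocks off into the bin. Finally lay the shovel back flat, lengthwise on the middle of its mat, without moving the pen pot, the tape roll or the paper stack.

Things in the scene. Friction and masses are not known exactly. Their poses are not given: they have to be found in the camera images.
- block1: paper-wrapped ticket block, a rigid pale green cuboid with a white band: 38 (x) x 62 (y) x 38 (z) mm, about 72 g; origin at its centre, z up. It stands in a rack lane with its 62 mm side across the lane. It may be absent (None).
- block2: paper-wrapped ticket block, a rigid pale green cuboid with a white band: 38 (x) x 62 (y) x 38 (z) mm, about 72 g; origin at its centre, z up. It stands in a rack lane with its 62 mm side across the lane. It may be absent (None).
- block3: paper-wrapped ticket block, a rigid pale green cuboid with a white band: 38 (x) x 62 (y) x 38 (z) mm, about 72 g; origin at its centre, z up. It stands in a rack lane with its 62 mm side across the lane. It may be absent (None).
- block4: paper-wrapped ticket block, a rigid pale green cuboid with a white band: 38 (x) x 62 (y) x 38 (z) mm, about 72 g; origin at its centre, z up. It stands in a rack lane with its 62 mm side across the lane. It may be absent (None).
- rack: fixed gravity rack of two equal lanes, side by side (centres at y = +50 and -50 mm). Origin on the table under its middle; x points level up-lane, away from the low end, z up. The slippery beds rise 18 degrees towards +x, from 50 mm high at x = -90 mm. The blocks stand on them, tilted, and slide down to the end stop; when the front one is lifted out, the next ones follow.
- right_stop (a point): the same point as left_stop, in the other lane (towards the rack's -y)
- left_stop (a point): point on the left lane's bed top surface at the inner face of the end stop (14 mm above the bed), mid lane; axes as rack. Side guides, 67 mm apart inside, stand 8 mm above the bed. Steel hoops cross the lane 66 and 106 mm up the slope from here, 94 mm wide, undersides 46 mm and tops 50 mm above the bed: only the front block can be lifted out.
- shovel: flat hand shovel, about 0.22 kg: smooth steel blade 182 (x) x 86 (y) mm, 4 mm thick; origin at the centre of its underside, x to the open front edge (x = +91 mm), z up. Low side lips (to z = 10 mm, just outside y = +-43 mm), a back wall (x = -91 to -95 mm, to z = 26 mm) with a post behind it (to x = -105 mm) that carries the red handle.
- shovel_grip (a point): middle of the level red handle bar, 140 mm behind the blade's centre and 45 mm above its underside; the bar is 18 mm wide (y), 26 mm tall (z) and 90 mm long (x); axes as shovel
- shovel_edge (a point): middle of the blade's front edge, on its underside; axes as shovel. Four blocks fit in one row along the blade, 62 mm side across it, at 44 mm pitch (centres 66 and 22 mm either side of the blade's centre). Blocks slide down the blade once it is tilted 14 to 20 degrees; 32 degrees empties it.
- shovel_mid (a point): point under the middle of the whole shovel, blade and handle (50 mm behind the blade's centre, at underside level); axes as shovel
- mat: black rubber parking mat fixed on the table, 330 (x) x 140 (y) x 3 mm; origin at the centre of its underside, x along its length. The shovel starts on it, its middle near the mat's middle, its blade pointing to the mat's +x.
- bin: fixed blue order bin, outside 220 (x) x 180 (y) mm, walls 6 mm; origin at the centre of its underside, z up. Its front wall (at x = -110 mm, marked by a white strip) is only 75 mm high, as are the first 50 mm of the side walls; the other walls are 120 mm. x points from the low front into the bin.
- bin_rim (a point): middle of the top of the low front rim, 75 mm above the table; axes as bin. Inside, a smooth chute floor slopes from 55 mm high at the front wall down to 5 mm at the middle of the bin, then runs level to the back wall.
- pen_pot: yellow pen pot 75 mm high, 76 mm across, with pens to about 130 mm; bystander; origin at the centre of its underside
- tape_roll: roll of brown tape lying flat, 100 mm across, 40 mm high; bystander; origin at the centre of its underside
- paper_stack: stack of paper slips 120 x 80 x 45 mm; bystander; origin at the centre of its underside
Not all that is in view belongs to the job. Leave any brown, purple or red look-alike of the block1 alone.

How it is judged:
By the outcome, as a careful person would: the job done as asked, in the order asked, and still so for the second after the job is handed in, with the robot touching nothing.
Of block3, block4 only 1 to 2 are there at a start; the rules pass over those that are not, and their reading is None.
At some moment in a run one of shovel may be knocked a few centimetres aside while the robot is not near it.
It also fails if it takes over 210 s, if anything falls off the work surface, if the arm or the gripper's body presses on something with over 40 N, if the wrist force passes 120 N, or if a joint passes its speed limit or range.

ROBOT

A 6-joint arm with a two-finger parallel gripper is mounted at the origin on the work surface. World frame = base frame: x ahead of the robot, y to its left, z up, the work surface at z = 0. Lengths are in m, angles in degrees, forces in N, time in s.
With the tool pointing down it reaches from about 0.3 to 0.775 m from the base axis. Payload 14.6 kg.
Tool frame: the origin (TCP) lies at the very end of the fingers, on their centre line; the grasp point (between the pads) lies behind it (pinch_z is the z of the grasp point in the tool frame, in m); z points along the fingers, y is the line along which they close (so a half turn about z gives the same grasp; the last joint's range is limited). The gripper opens to 94 mm and grips with 3 to 60 N. Pads are 16 mm wide; open, the fingers measure 119 mm over their backs; the gripper's body (75 mm by 177 mm) begins 78 mm behind the grasp point.
Start: joints at [-69.305, 17.183, 87.147, -0, 75.671, -3.816], TCP at [0.228, -0.5, 0.205] pointing down, gripper open.
Joint ranges: [-173.82, 173.82], [-45.26, 126.66], [13.44, 144.39], [-59.66, 239.66], [0, 175.72], [-146.38, 146.38]. Speed limits (degrees/s): [127.2, 127.2, 147.25, 180, 180, 180].

INTERFACE

Orientations are given as a 3x3 rotation matrix whose columns are the frame's x, y, z axes.
In Python, from bench import * gives the robot as it stands. The module is installed in compiled form; this text tells all that it offers.
- The arm moves only by the tool servo_tool, never from a script. Its argument "deltas" is a list that holds one entry, the list of rows, each a list of 4 numbers: the shift along the world's x, y, z scaled (see below), then the turn about the world's z scaled (see below). A call has 1 to 5 rows; each row shifts and turns the commanded pose from where the row before left it; what a row does not reach is not made up. The controller multiplies each number of a shift by 0.04 m and each number of a turn by 0.15 rad. A row lasts 1/10 s, in which the tool goes at most 50 mm and 8.59 degrees, less where a joint would pass 70% of its speed; a pose out of reach is approached as far as the arm can. A call with a number of a shift or a turn outside -1 to 1 is refused whole. A call with a gripper value outside its range is refused whole. "jaw" is the closure, from -1 (fully open) to 1 (shut), set as the call begins (left out, the last holds). The fingers move at their own pace and stop on an object; "grip_force" is the grip in N (left out, the last holds). Time passes only in rows, so rows that do not move let the fingers close. It gives the time, the measured TCP pose, the force, the opening and the grip force at its end, in the units of the state.
- state(): the state, without advancing time (a new reading comes with each control period).
- grab_frame(name): name is "scene" or "top" or "wrist"; returns the picture (480x640x3 uint8, red, green, blue); there is no depth.
- camera_params(name): a dict with "intrinsics" (3x3 intrinsics, pixels), "distortion" ([k1, k2, p1, p2, k3] as OpenCV has them; the pictures are not rectified), "camera_from_world" (4x4, takes a point from world to camera coordinates); the wrist camera has in their place "mount" (4x4, takes a point from camera to tool coordinates, whose origin is the TCP and whose axes are the flange's). Camera axes: x right, y up, looking along -z (the intrinsics and any distortion apply to the point x, -y, -z); pixel columns grow to the right and rows downward; lengths in m; the calibration is good to about 2 mm. A picture is of the moment at which its call begins: read the wrist's pose just before it. camera_params takes no time and is no camera call.
- close_job(): hands the job in; it is judged then, once.
Trained networks look in the newest picture that a camera, given by its name, has taken for a name from the list of things; names that differ only in an ending like _2 or _b are one class to them, and where a whole thing is asked for, a point or a joint stands for the part that bears it (a point fixed in the world has none). Each returns a list of dicts, best first, with "confidence" (0 to 1); they miss things now and then, are a little off and sometimes report something else, mostly with a low value. They report only what shows in the picture. A call takes as long as a camera call. They do not tell look-alikes from the thing itself.
- outline_of(camera, query): "region" (480x640 bool, what is visible of it).
- spot_point(camera, query): "centre" ([x, y, z] in m, in the coordinates of the camera as it stood for that picture, good to about 4 mm: a listed point, or the origin of a listed thing).
The state is a dict: "time_s": time; "joints": joint angles; "qvel": joint speeds; "tau": joint torques, N m; "eef_pos": TCP position; "tool_rot": TCP orientation; "wrist_force": force on the tool from outside, world axes, zero at the start; "moment": the same for the moment, N m; "grip_width": opening from 0.0 (shut) to 1.0 (fully open); "gripper_force": force on a finger pad.
Only numpy, scipy, OpenCV 4.12 (cv2) and the standard library are available. Lean on these libraries where they do the work, as an engineer would, in place of code of your own. Each camera call takes 0.05 s, during which the arm holds its last target. There are 200 camera calls.

## Working session

There is one attempt and no reset: what is moved stays moved. The work goes in short steps, Python scripts to look and compute and a tool call to move; the robot and the scene stay as the last step left them, time stands still between calls to the robot, and variables do not carry over. Pictures are saved under pics/ and viewed, at most 17 in all, crops included, and the job is handed in when it is done.

Besides the shell and the picture viewer there is one more tool, called after "Emit:" by a JSON object that holds its "name" and its "arguments". servo_tool: Moves the arm, as the interface text tells. Its arguments: {"type":"object","properties":{"deltas":{"type":"array","items":{"type":"array","items":{"type":"array","items":{"type":"number"}}}},"jaw":{"type":"number"},"grip_force":{"type":"number"}},"required":["deltas"]}

```bash
mkdir -p pics
cat > h.py <<'E'
from bench import *
import numpy as np, cv2
def save(cam,name):
    im=grab_frame(cam); cv2.imwrite(f'pics/{name}.png',im[:,:,::-1]); return im
def T(cam,st=None):
    p=camera_params(cam)
    if cam!='wrist': return np.linalg.inv(np.array(p['camera_from_world']))
    st=st or state(); M=np.eye(4); M[:3,:3]=st['tool_rot']; M[:3,3]=st['eef_pos']
    return M@np.array(p['mount'])
def spots(cam,q,W):
    return [(np.round((W@np.r_[d['centre'],1])[:3],4).tolist(),round(d['confidence'],2)) for d in spot_point(cam,q)]
def proj(cam,P,W):
    p=camera_params(cam); c=(np.linalg.inv(W)@np.c_[np.atleast_2d(P),np.ones(len(np.atleast_2d(P)))].T)[:3]
    c=c*np.array([[1],[-1],[-1]])
    return cv2.projectPoints(c.T.copy(),np.zeros(3),np.zeros(3),np.array(p['intrinsics']),np.array(p['distortion']))[0][:,0]
E
python3 - <<'E'
from h import *
s=state(); print({k:np.round(v,3).tolist() for k,v in s.items()})
for c in ('scene','top'):
    im=save(c,c+'0'); W=T(c)
    print(c, W[:3,3].round(3))
    for q in ['block1','rack','left_stop','right_stop','shovel','shovel_grip','shovel_edge','shovel_mid','mat','bin','bin_rim','pen_pot','tape_roll','paper_stack']:
        print(q,spots(c,q,W))
print(camera_params('wrist'))
E
```

```text
{'time_s': 0.0, 'joints': [-69.306, 17.214, 87.18, -0.001, 75.669, -3.816], 'qvel': [0.063, -0.052, 0.043, 0.005, 0.036, -0.109], 'tau': [-0.001, -53.181, -35.273, 0.071, 0.024, -0.0], 'eef_pos': [0.228, -0.5, 0.205], 'tool_rot': [[0.91, 0.415, -0.0], [0.415, -0.91, 0.001], [0.0, -0.001, -1.0]], 'wrist_force': [-0.35, 0.014, -0.475], 'moment': [0.0, 0.015, 0.003], 'gripper_force': 0.0, 'grip_width': 1.004}
scene [ 1.259 -0.792  0.768]
block1 [([0.4283, -0.5258, 0.0186], 0.82), ([0.4817, -0.3864, 0.077], 0.63), ([0.3294, -0.4813, 0.0203], 0.59), ([0.5335, -0.2905, 0.0869], 0.55), ([0.3608, -0.3055, 0.0137], 0.5), ([0.57, -0.3478, 0.0027], 0.47)]
rack [([0.5676, -0.3494, 0.002], 0.66)]
left_stop [([0.4859, -0.2849, 0.0517], 0.72)]
right_stop [([0.4735, -0.3876, 0.0509], 0.61), ([0.4855, -0.2876, 0.0514], 0.43)]
shovel [([0.4664, 0.0657, 0.0041], 0.94)]
shovel_grip [([0.4663, -0.0756, 0.0493], 0.86), ([0.4948, 0.2718, 0.0754], 0.41)]
shovel_edge [([0.4619, 0.1536, 0.0019], 0.6), ([0.4584, 0.0114, -0.0033], 0.35)]
shovel_mid [([0.4674, 0.0183, 0.0035], 0.68), ([0.7229, 0.1876, -0.0018], 
[... 1196 characters left out ...]
2)]
tape_roll [([0.7182, -0.1175, 0.0026], 0.78)]
paper_stack [([0.7207, 0.1857, 0.0019], 0.61)]
{'intrinsics': array([[333.36259009,   0.        , 322.13049147],
       [  0.        , 333.36259009, 236.179286  ],
       [  0.        ,   0.        ,   1.        ]]), 'distortion': array([-0.0097178,  0.       ,  0.       ,  0.       ,  0.       ]), 'mount': array([[ 5.09759605e-04,  9.68519115e-01,  2.48938674e-01,
         7.19061835e-02],
       [ 9.99999857e-01, -4.53175465e-04, -2.84609983e-04,
        -2.33951786e-04],
       [-1.62837309e-04,  2.48938783e-01, -9.68519208e-01,
        -1.79339265e-01],
       [ 0.00000000e+00,  0.00000000e+00,  0.00000000e+00,
         1.00000000e+00]])}
```

View pics/scene0.png

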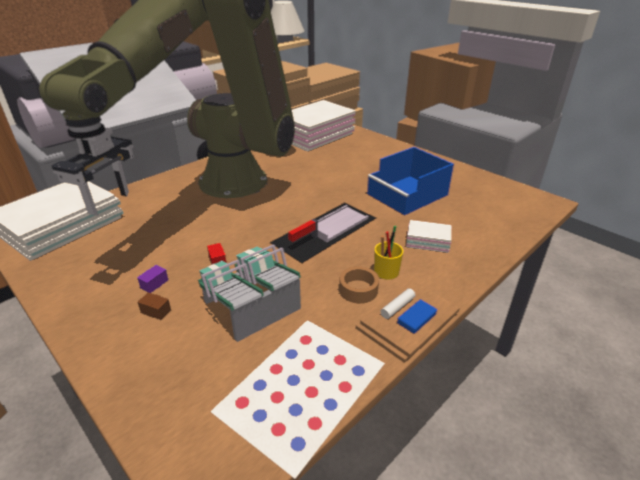

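View pics/top0.png

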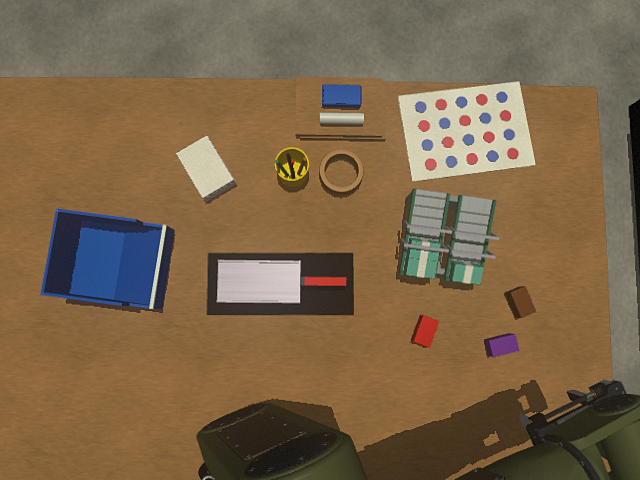

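Run:
```python
import cv2,numpy as np, bench
print([n for n in dir(bench) if not n.startswith('__')], getattr(bench,'pinch_z',None))
a=cv2.imread('pics/top0.png')[180:365,390:550]; b=cv2.imread('pics/scene0.png')[235:345,130:310]
cv2.imwrite('pics/crop0.png',np.hstack([cv2.resize(a,(400,462),interpolation=3),cv2.resize(cv2.copyMakeBorder(b,0,75,0,0,0),(400,462),interpolation=3)]))
```

```text
['IKError', 'camera_params', 'close_job', 'grab_frame', 'outline_of', 'pinch_z', 'spot_point', 'state'] -0.0188
```

View pics/crop0.png

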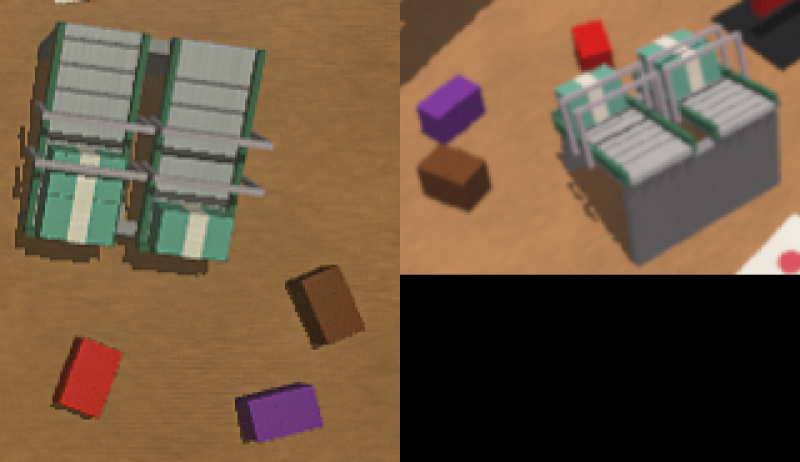

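Emit:
{"name": "servo_tool", "arguments": {"deltas": [[[0.8, 0.35, 0, -0.5], [0.8, 0.35, 0, -0.5], [0.8, 0.35, 0, -0.5], [0.8, 0.35, 0, -0.5], [0.8, 0.35, 0, -0.5]]], "jaw": -1}}

```text
time_s: 2.0
eef_pos: [0.3894, -0.4297, 0.2055]
tool_rot: [[0.999, 0.05, 0.0], [0.05, -0.999, -0.0], [0.0, 0.0, -1.0]]
wrist_force: [0.4, -0.0, -0.4]
grip_width: 1.002
gripper_force: 0.0
```

Emit:
{"name": "servo_tool", "arguments": {"deltas": [[[0.8, 0.35, 0, -0.5], [0.8, 0.35, 0, -0.5], [0.87, 0.35, 0, -0.22], [0, 0.35, 0, 0], [0, 0, 0, 0]]]}}

```text
time_s: 2.5
eef_pos: [0.4873, -0.373, 0.2052]
tool_rot: [[0.992, -0.127, -0.0], [-0.127, -0.992, 0.0], [-0.001, -0.0, -1.0]]
wrist_force: [1.2, -0.4, 0.1]
grip_width: 0.996
gripper_force: 0.0
```

```bash
cat > look.py <<'E'
import sys
from h import *
cam=sys.argv[1]; s=state(); W=T(cam,s); grab_frame(cam) if len(sys.argv[2:])and sys.argv[2][0]!='@' else save(cam,sys.argv[2][1:])
print(s['eef_pos'].round(4),'yang',np.degrees(np.arctan2(s['tool_rot'][1,1],s['tool_rot'][0,1])).round(2),'F',np.round(s['wrist_force'],1),'M',np.round(s['moment'],2),'t',round(s['time_s'],1),'gw',s['grip_width'].__round__(3),s['gripper_force'].__round__(1),'j6',np.round(s['joints'][5]))
for q in sys.argv[2:]:
    if q[0]!='@': print(q,spots(cam,q,W))
E
sed -i "s/np.round(s\['joints'\]\[5\])/s['joints'][5]/; s/s\['grip_width'\].__round__(3),s\['gripper_force'\].__round__(1)/round(float(s['grip_width']),3),round(float(s['gripper_force']),1)/" look.py
sed -i "s/s\['eef_pos'\].round(4)/np.round(s['eef_pos'],4)/; s/np.degrees/s.update(tool_rot=np.array(s['tool_rot'])) or np.degrees/" look.py
python3 look.py wrist @w1 left_stop right_stop block1
```

```text
[ 0.4873 -0.373   0.2052] yang -97.32 F [ 1.2 -0.4  0.1] M [ 0.09 -0.04  0.02] t 2.5 gw 0.996 0.0 j6 56.46589307163596
left_stop []
right_stop []
block1 [([0.4265, -0.5257, 0.015], 0.94), ([0.4895, -0.3871, 0.0724], 0.93), ([0.3626, -0.3106, 0.0185], 0.66), ([0.3278, -0.4774, 0.0179], 0.61), ([0.4999, -0.2874, 0.0752], 0.59), ([0.5343, -0.2928, 0.0844], 0.56)]
```

View pics/w1.png

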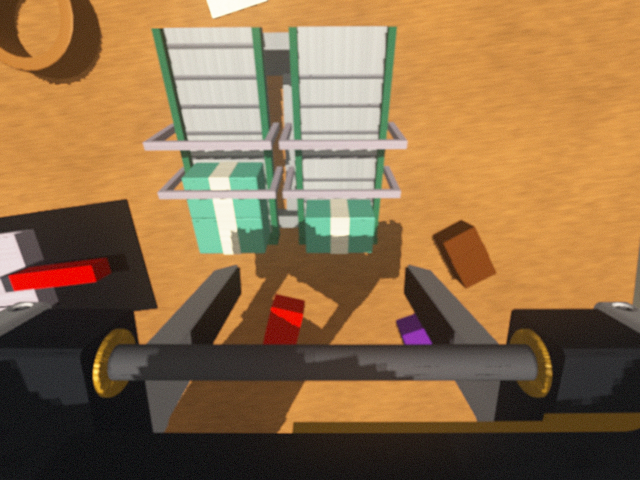

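Emit:
{"name": "servo_tool", "arguments": {"deltas": [[[0, -0.375, -0.6, 0], [0, 0, -0.8, 0], [0, 0, -0.8, 0], [0, 0, -0.8, 0], [0, 0, -0.4, 0]]], "jaw": -1}}

```text
time_s: 3.2
eef_pos: [0.4855, -0.3895, 0.0669]
tool_rot: [[0.991, -0.131, -0.002], [-0.131, -0.991, 0.002], [-0.003, -0.002, -1.0]]
wrist_force: [-1.1, 0.2, -0.3]
grip_width: 1.0
gripper_force: 0.0
```

Emit:
{"name": "servo_tool", "arguments": {"deltas": [[[0, 0, 0, 0], [0, 0, 0, 0], [0, 0, 0, 0], [0, 0, 0, 0], [0, 0, 0, 0]]], "jaw": 1, "grip_force": 20}}

```text
time_s: 3.7
eef_pos: [0.4874, -0.3898, 0.0707]
tool_rot: [[0.992, -0.13, 0.001], [-0.13, -0.992, -0.001], [0.002, 0.001, -1.0]]
wrist_force: [-1.5, 0.4, 5.6]
grip_width: 0.659
gripper_force: 20.0
```

Emit:
{"name": "servo_tool", "arguments": {"deltas": [[[0, 0, 0, 0], [0, 0, 0, 0]]]}}

```text
time_s: 3.9
eef_pos: [0.4874, -0.3898, 0.0707]
tool_rot: [[0.992, -0.13, 0.001], [-0.13, -0.992, -0.001], [0.001, 0.001, -1.0]]
wrist_force: [-0.4, 0.8, 6.0]
grip_width: 0.658
gripper_force: 20.0
```

Emit:
{"name": "servo_tool", "arguments": {"deltas": [[[-0.1, 0, 0.5, 0], [-0.1, 0, 0.9, 0], [0, 0, 0.9, 0], [0, 0, 0.8, 0], [0, 0.5, 0, 0.95]]]}}

```text
time_s: 4.4
eef_pos: [0.4798, -0.3715, 0.1984]
tool_rot: [[1.0, 0.011, 0.006], [0.011, -1.0, -0.005], [0.006, 0.005, -1.0]]
wrist_force: [0.1, 0.4, -1.0]
grip_width: 0.657
gripper_force: 20.0
```

Emit:
{"name": "servo_tool", "arguments": {"deltas": [[[0, 0.8, 0, 0.95], [0, 0.8, 0, 0.95], [-0.05, 0.8, 0, 0.95], [-0.05, 0.8, 0, 0.95], [-0.05, 0.8, 0, 0.95]]]}}

```text
time_s: 4.9
eef_pos: [0.4727, -0.2081, 0.1937]
tool_rot: [[0.745, 0.667, 0.0], [0.667, -0.745, -0.0], [0.0, 0.0, -1.0]]
wrist_force: [0.7, 0.1, -0.6]
grip_width: 0.657
gripper_force: 20.0
```

Emit:
{"name": "servo_tool", "arguments": {"deltas": [[[-0.05, 0.8, 0, 0.95], [-0.05, 0.8, 0, 0.95], [-0.05, 0.8, 0, 0.95], [-0.05, 0.8, 0, 0.95], [0, 0.8, 0, 0.95]]]}}

```text
time_s: 5.4
eef_pos: [0.4646, -0.0482, 0.1938]
tool_rot: [[0.127, 0.992, 0.001], [0.992, -0.127, -0.0], [-0.0, 0.001, -1.0]]
wrist_force: [0.4, 0.2, -0.6]
grip_width: 0.662
gripper_force: 20.0
```

Emit:
{"name": "servo_tool", "arguments": {"deltas": [[[0, 0.8, 0, 0.93], [0, 0.3, 0, 0], [0, 0, 0, 0]]]}}

```text
time_s: 5.7
eef_pos: [0.465, -0.0046, 0.1937]
tool_rot: [[-0.005, 1.0, 0.0], [1.0, 0.005, -0.0], [-0.0, 0.0, -1.0]]
wrist_force: [-0.1, 0.3, -0.6]
grip_width: 0.659
gripper_force: 20.0
```

```bash
python3 look.py wrist @w2 shovel shovel_grip shovel_edge block1; python3 look.py top @top1 shovel shovel_edge shovel_grip block1
```

```text
[ 0.465  -0.0046  0.1937] yang 0.28 F [-0.1  0.3 -0.6] M [-0.02 -0.04 -0.03] t 5.7 gw 0.659 20.0 j6 -5.3593209752282585
shovel [([0.4703, 0.0633, 0.0013], 0.81)]
shovel_grip []
shovel_edge [([0.4631, 0.1586, 0.0037], 0.96), ([0.4699, 0.0662, 0.0039], 0.42)]
block1 [([0.467, 0.0015, 0.1947], 0.79)]
[ 0.465  -0.0065  0.1934] yang 0.2 F [-0.7 -0.1 -0.7] M [-0.06 -0.11 -0.05] t 6.0 gw 0.659 20.0 j6 -5.498689458684459
shovel [([0.4994, -0.2926, 0.0706], 0.24)]
shovel_edge [([0.4711, 0.1501, -0.0007], 0.55)]
shovel_grip [([0.4717, -0.0761, 0.0495], 0.61)]
block1 [([0.5375, -0.2928, 0.0827], 0.92), ([0.3308, -0.4795, 0.0196], 0.88), ([0.4271, -0.5291, 0.0181], 0.75), ([0.3598, -0.3074, 0.0169], 0.74), ([0.5005, -0.2884, 0.0752], 0.61)]
```

View pics/w2.png

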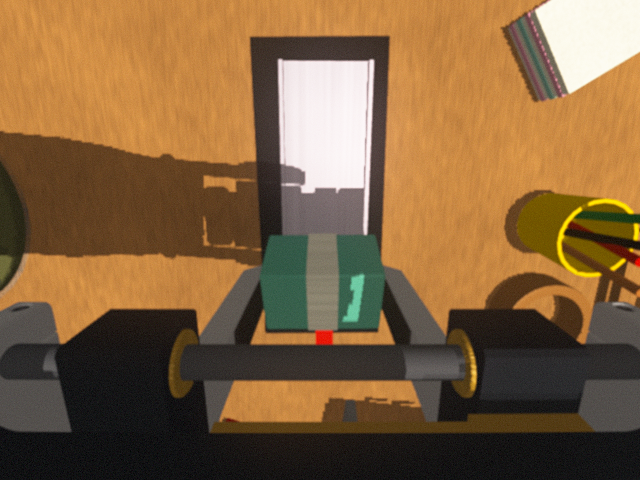

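Emit:
{"name": "servo_tool", "arguments": {"deltas": [[[0.08, 0.07, -0.8, 0], [0, 0, -0.9, 0], [0, 0, -0.9, 0], [0, 0, -0.8, 0], [0, 0, -0.5, 0]]]}}

```text
time_s: 6.7
eef_pos: [0.4672, -0.0027, 0.0353]
tool_rot: [[-0.006, 1.0, -0.002], [1.0, 0.006, 0.0], [0.0, -0.002, -1.0]]
wrist_force: [0.4, -0.1, -1.2]
grip_width: 0.657
gripper_force: 20.0
```

Emit:
{"name": "servo_tool", "arguments": {"deltas": [[[0, 0, -0.2, 0], [0, 0, 0, 0], [0, 0, 0, 0]]]}}

```text
time_s: 7.0
eef_pos: [0.4687, -0.0027, 0.0304]
tool_rot: [[-0.006, 1.0, 0.001], [1.0, 0.006, -0.0], [-0.0, 0.001, -1.0]]
wrist_force: [0.4, 0.4, -0.7]
grip_width: 0.66
gripper_force: 20.0
```

```bash
python3 look.py wrist block1 shovel shovel_edge
```

```text
[ 0.4687 -0.0027  0.0304] yang 0.34 F [ 0.4  0.4 -0.7] M [-0.04 -0.12 -0.02] t 7.0 gw 0.66 20.0 j6 -5.1479931010707025
block1 [([0.4676, 0.0009, 0.0317], 0.67)]
shovel [([0.4693, 0.0643, 0.0023], 0.77)]
shovel_edge []
```

Emit:
{"name": "servo_tool", "arguments": {"deltas": [[[0, 0, -0.06, 0], [0, 0, 0, 0]]], "grip_force": 5}}

```text
time_s: 7.4
eef_pos: [0.4686, -0.0026, 0.0274]
tool_rot: [[-0.006, 1.0, 0.001], [1.0, 0.006, -0.0], [-0.0, 0.001, -1.0]]
wrist_force: [0.3, 0.8, 2.0]
grip_width: 0.658
gripper_force: 5.0
```

Emit:
{"name": "servo_tool", "arguments": {"deltas": [[[0, 0, 0, 0], [0, 0, 0, 0], [0, 0, 0, 0], [0, 0, 0, 0], [0, 0, 0, 0]]], "jaw": -1}}

```text
time_s: 7.9
eef_pos: [0.4681, -0.0026, 0.027]
tool_rot: [[-0.006, 1.0, -0.0], [1.0, 0.006, 0.0], [0.0, -0.0, -1.0]]
wrist_force: [-0.6, 0.4, 0.5]
grip_width: 0.999
gripper_force: 0.0
```

Emit:
{"name": "servo_tool", "arguments": {"deltas": [[[0, 0, 0.5, 0], [0, 0, 1, 0], [0, 0, 1, 0], [0, 0, 1, 0], [0, 0, 0.6, 0]]]}}

```text
time_s: 8.4
eef_pos: [0.4687, -0.0026, 0.1941]
tool_rot: [[-0.006, 1.0, 0.003], [1.0, 0.006, -0.0], [-0.0, 0.003, -1.0]]
wrist_force: [0.7, -0.6, -1.1]
grip_width: 1.001
gripper_force: 0.0
```

Emit:
{"name": "servo_tool", "arguments": {"deltas": [[[0, -0.55, 0, -0.95], [0, -0.6, 0, -0.95], [0.07, -0.6, 0, -0.95], [0.07, -0.6, 0, -0.95], [0.07, -0.6, 0, -0.95]]]}}

```text
time_s: 8.9
eef_pos: [0.4765, -0.1216, 0.1911]
tool_rot: [[0.654, 0.757, -0.0], [0.757, -0.654, 0.0], [-0.0, -0.0, -1.0]]
wrist_force: [0.2, 0.1, -0.1]
grip_width: 0.994
gripper_force: 0.0
```

Emit:
{"name": "servo_tool", "arguments": {"deltas": [[[0.07, -0.6, 0, -0.95], [0.07, -0.6, 0, -0.95], [0.07, -0.6, 0, -0.95], [0.07, -0.6, 0, -0.95], [0.07, -0.6, 0, -0.95]]]}}

```text
time_s: 9.4
eef_pos: [0.4905, -0.2416, 0.1909]
tool_rot: [[0.989, 0.145, -0.0], [0.145, -0.989, 0.0], [-0.0, -0.0, -1.0]]
wrist_force: [-0.6, 0.3, 0.1]
grip_width: 1.0
gripper_force: 0.0
```

Emit:
{"name": "servo_tool", "arguments": {"deltas": [[[0.07, -0.6, 0, -0.95], [0.07, -0.57, 0, -0.92], [0, 0, 0, 0]]]}}

```text
time_s: 9.7
eef_pos: [0.4959, -0.2894, 0.1905]
tool_rot: [[0.991, -0.134, -0.001], [-0.134, -0.991, 0.0], [-0.001, 0.0, -1.0]]
wrist_force: [-0.0, 0.4, 0.0]
grip_width: 0.997
gripper_force: 0.0
```

```bash
python3 look.py wrist @w3 block1; python3 look.py top @top2 shovel shovel_edge shovel_grip block1
```

```text
[ 0.4959 -0.2894  0.1905] yang -97.69 F [-0.   0.4  0. ] M [0.04 0.04 0.05] t 9.7 gw 0.997 0.0 j6 63.787030008579215
block1 [([0.4281, -0.5255, 0.0211], 0.96), ([0.533, -0.2943, 0.0882], 0.91), ([0.3284, -0.4808, 0.015], 0.69), ([0.4699, 0.0102, 0.0246], 0.6), ([0.3607, -0.3103, 0.0204], 0.6), ([0.499, -0.2882, 0.0759], 0.58)]
[ 0.496  -0.2872  0.1907] yang -97.25 F [ 0.5  0.6 -0.5] M [ 0.03  0.05 -0.02] t 9.8 gw 1.0 0.0 j6 63.506562552023645
shovel [([0.4692, 0.0624, 0.0025], 0.86)]
shovel_edge []
shovel_grip [([0.4697, -0.0743, 0.0478], 0.59)]
block1 [([0.4657, 0.0066, 0.0222], 0.78), ([0.4233, -0.5296, 0.0158], 0.67), ([0.331, -0.4812, 0.0189], 0.59), ([0.4679, -0.0774, 0.0467], 0.53)]
```

View pics/top2.png

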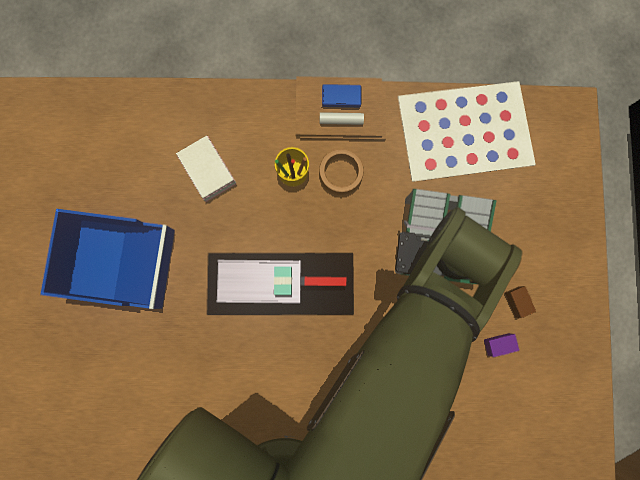

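Emit:
{"name": "servo_tool", "arguments": {"deltas": [[[0.1, 0, -0.5, 0], [0, 0, -0.9, 0], [0, 0, -0.9, 0], [0, 0, -0.5, 0], [0, 0, -0.2, 0]]]}}

```text
time_s: 10.55
eef_pos: [0.4994, -0.2865, 0.0691]
tool_rot: [[0.992, -0.127, -0.003], [-0.127, -0.992, 0.002], [-0.003, -0.001, -1.0]]
wrist_force: [0.6, 0.2, 1.2]
grip_width: 1.001
gripper_force: 0.0
```

Emit:
{"name": "servo_tool", "arguments": {"deltas": [[[0, 0, 0, 0], [0, 0, 0, 0], [0, 0, 0, 0], [0, 0, 0, 0], [0, 0, 0, 0]]], "jaw": 1, "grip_force": 20}}

```text
time_s: 11.05
eef_pos: [0.5005, -0.2877, 0.0719]
tool_rot: [[0.992, -0.128, 0.001], [-0.128, -0.992, -0.001], [0.001, 0.001, -1.0]]
wrist_force: [-0.7, -0.5, 4.4]
grip_width: 0.657
gripper_force: 20.0
```

Emit:
{"name": "servo_tool", "arguments": {"deltas": [[[-0.1, 0, 0.4, 0], [-0.1, 0, 0.9, 0], [0, 0, 0.9, 0], [0, 0, 0.8, 0], [0, 0, 0, 0]]]}}

```text
time_s: 11.55
eef_pos: [0.4933, -0.2883, 0.1964]
tool_rot: [[0.992, -0.128, 0.006], [-0.128, -0.992, -0.004], [0.007, 0.003, -1.0]]
wrist_force: [0.2, 0.7, -0.6]
grip_width: 0.658
gripper_force: 20.0
```

```bash
python3 look.py wrist @w4 block1 shovel
```

```text
[ 0.4933 -0.2883  0.1964] yang -97.38 F [ 0.2  0.7 -0.6] M [ 0.02 -0.03  0.03] t 11.6 gw 0.658 20.0 j6 63.40244200773962
block1 [([0.4948, -0.2879, 0.0753], 0.93), ([0.4664, 0.0089, 0.0228], 0.92), ([0.4943, -0.287, 0.1989], 0.67), ([0.3599, -0.3086, 0.0189], 0.66), ([0.4739, -0.3844, 0.0477], 0.62), ([0.4282, -0.5273, 0.0188], 0.55)]
shovel []
```

View pics/w4.png

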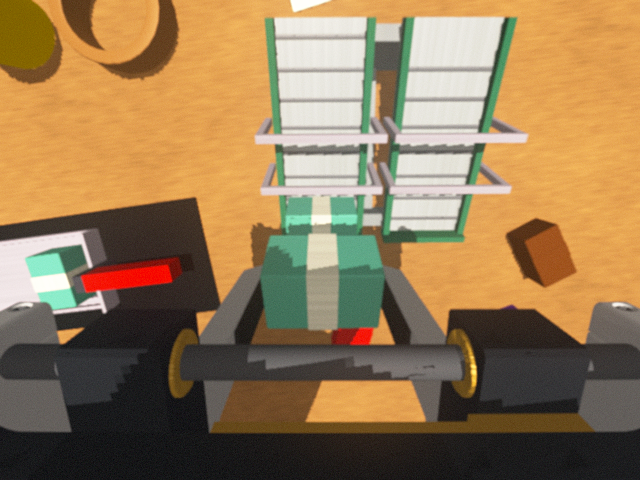

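Emit:
{"name": "servo_tool", "arguments": {"deltas": [[[-0.05, 0.6, 0, 0.95], [-0.05, 0.72, 0, 0.95], [-0.05, 0.72, 0, 0.95], [-0.05, 0.72, 0, 0.95], [-0.05, 0.72, 0, 0.95]]]}}

```text
time_s: 12.2
eef_pos: [0.4813, -0.1469, 0.1897]
tool_rot: [[0.831, 0.556, -0.002], [0.556, -0.831, 0.001], [-0.002, -0.002, -1.0]]
wrist_force: [0.2, 0.3, -0.6]
grip_width: 0.657
gripper_force: 20.0
```

Emit:
{"name": "servo_tool", "arguments": {"deltas": [[[-0.05, 0.72, 0, 0.95], [-0.05, 0.72, 0, 0.95], [-0.05, 0.72, 0, 0.95], [-0.05, 0.72, 0, 0.95], [-0.05, 0.72, 0, 0.95]]]}}

```text
time_s: 12.7
eef_pos: [0.4713, -0.0031, 0.1898]
tool_rot: [[0.266, 0.964, -0.002], [0.964, -0.266, 0.0], [-0.0, -0.002, -1.0]]
wrist_force: [1.1, 0.2, -1.5]
grip_width: 0.658
gripper_force: 20.0
```

Emit:
{"name": "servo_tool", "arguments": {"deltas": [[[-0.05, 0.72, 0, 0.95], [-0.05, 0.7, 0, 0.91], [0, 0, 0, 0], [0, 0, 0, 0]]]}}

```text
time_s: 13.1
eef_pos: [0.4677, 0.0527, 0.1901]
tool_rot: [[-0.004, 1.0, -0.002], [1.0, 0.004, -0.0], [-0.0, -0.002, -1.0]]
wrist_force: [-0.4, 0.9, -0.8]
grip_width: 0.657
gripper_force: 20.0
```

```bash
python3 look.py wrist shovel shovel_edge block1; python3 look.py top shovel shovel_edge shovel_grip
```

```text
[0.4677 0.0527 0.1901] yang 0.24 F [-0.4  0.9 -0.8] M [-0.03 -0.02 -0.01] t 13.1 gw 0.657 20.0 j6 1.7416654653220536
shovel [([0.4668, 0.067, 0.004], 0.82)]
shovel_edge [([0.4655, 0.1554, 0.0046], 0.88)]
block1 [([0.4665, 0.0549, 0.1935], 0.56)]
[0.4681 0.0518 0.1907] yang 0.14 F [-0.2  0.6 -0.3] M [-0.06 -0.11  0.04] t 13.3 gw 0.658 20.0 j6 1.7261584878196288
shovel []
shovel_edge []
shovel_grip [([0.4694, -0.0784, 0.0478], 0.9)]
```

Emit:
{"name": "servo_tool", "arguments": {"deltas": [[[0, 0, -0.8, 0], [0, 0, -0.9, 0], [0, 0, -0.9, 0], [0, 0, -0.8, 0], [0, 0, -0.5, 0]]]}}

```text
time_s: 14.0
eef_pos: [0.4673, 0.0524, 0.0329]
tool_rot: [[-0.004, 1.0, -0.002], [1.0, 0.004, -0.0], [-0.0, -0.002, -1.0]]
wrist_force: [-0.1, 0.6, -1.3]
grip_width: 0.657
gripper_force: 20.0
```

Emit:
{"name": "servo_tool", "arguments": {"deltas": [[[0, 0, -0.14, 0], [0, 0, -0.03, 0], [0, 0, 0, 0]]], "grip_force": 5}}

```text
time_s: 14.3
eef_pos: [0.4687, 0.0525, 0.0291]
tool_rot: [[-0.004, 1.0, 0.001], [1.0, 0.004, 0.0], [-0.0, 0.001, -1.0]]
wrist_force: [0.4, 0.2, -0.3]
grip_width: 0.659
gripper_force: 5.0
```

Emit:
{"name": "servo_tool", "arguments": {"deltas": [[[0, 0, 0, 0], [0, 0, 0, 0], [0, 0, 0, 0], [0, 0, 0, 0], [0, 0, 0, 0]]], "jaw": -1}}

```text
time_s: 14.8
eef_pos: [0.4682, 0.0526, 0.0284]
tool_rot: [[-0.005, 1.0, 0.0], [1.0, 0.005, -0.0], [-0.0, 0.0, -1.0]]
wrist_force: [-0.1, 0.6, 0.4]
grip_width: 0.997
gripper_force: 0.0
```

Emit:
{"name": "servo_tool", "arguments": {"deltas": [[[0, 0, 0.5, 0], [0, 0, 1, 0], [0, 0, 1, 0], [0, 0, 1, 0], [0, 0, 0.6, 0]]]}}

```text
time_s: 15.3
eef_pos: [0.4687, 0.0526, 0.1954]
tool_rot: [[-0.005, 1.0, 0.003], [1.0, 0.005, 0.0], [0.0, 0.003, -1.0]]
wrist_force: [0.7, -0.5, -0.6]
grip_width: 1.004
gripper_force: 0.0
```

Emit:
{"name": "servo_tool", "arguments": {"deltas": [[[0.05, -0.6, 0, -0.95], [0.06, -0.72, 0, -0.95], [0.07, -0.72, 0, -0.95], [0.07, -0.72, 0, -0.95], [0.07, -0.72, 0, -0.95]]]}}

```text
time_s: 15.8
eef_pos: [0.4809, -0.0878, 0.1923]
tool_rot: [[0.655, 0.756, 0.0], [0.756, -0.655, -0.0], [0.0, 0.0, -1.0]]
wrist_force: [-0.4, -0.4, 0.8]
grip_width: 1.0
gripper_force: 0.0
```

Emit:
{"name": "servo_tool", "arguments": {"deltas": [[[0.07, -0.72, 0, -0.95], [0.07, -0.72, 0, -0.95], [0.07, -0.72, 0, -0.95], [0.07, -0.72, 0, -0.95], [0.07, -0.72, 0, -0.95]]]}}

```text
time_s: 16.3
eef_pos: [0.4949, -0.2318, 0.1922]
tool_rot: [[0.99, 0.144, -0.0], [0.144, -0.99, 0.0], [-0.0, -0.0, -1.0]]
wrist_force: [1.1, 0.5, -0.2]
grip_width: 1.001
gripper_force: 0.0
```

Emit:
{"name": "servo_tool", "arguments": {"deltas": [[[0.07, -0.72, 0, -0.95], [0.07, -0.68, 0, -0.91], [0, 0, 0, 0]]]}}

```text
time_s: 16.6
eef_pos: [0.5003, -0.2891, 0.1917]
tool_rot: [[0.991, -0.135, -0.001], [-0.135, -0.991, -0.0], [-0.0, 0.0, -1.0]]
wrist_force: [-1.0, 0.3, 0.4]
grip_width: 1.003
gripper_force: 0.0
```

```bash
python3 look.py wrist block1; python3 look.py top @top3 shovel shovel_edge shovel_grip block1; python3 -c "
import cv2;a=cv2.imread('pics/top3.png')[220:330,150:370];cv2.imwrite('pics/c3.png',cv2.resize(a,(660,330),interpolation=3))"
```

```text
[ 0.5003 -0.2891  0.1917] yang -97.75 F [-1.   0.3  0.4] M [ 0.09  0.01 -0.02] t 16.6 gw 1.003 0.0 j6 64.10913755268426
block1 [([0.4685, 0.007, 0.0228], 0.98), ([0.3285, -0.4795, 0.0157], 0.95), ([0.3579, -0.3081, 0.0208], 0.92), ([0.4995, -0.2891, 0.075], 0.9), ([0.4262, -0.5262, 0.0193], 0.87), ([0.4698, 0.0623, 0.027], 0.78)]
[ 0.5004 -0.2866  0.1919] yang -97.31 F [0.9 0.3 0.6] M [ 0.1   0.02 -0.04] t 16.7 gw 1.004 0.0 j6 63.85958306857088
shovel [([0.4645, 0.0046, 0.019], 0.64), ([0.4658, 0.0633, 0.0003], 0.59), ([0.4665, 0.1524, -0.0004], 0.37)]
shovel_edge [([0.4719, 0.1509, -0.0003], 0.69)]
shovel_grip [([0.4708, -0.0765, 0.048], 0.94)]
block1 [([0.3301, -0.4836, 0.0199], 0.82), ([0.4691, 0.0038, 0.0198], 0.81), ([0.4687, 0.0609, 0.0254], 0.8)]
```

View pics/c3.png

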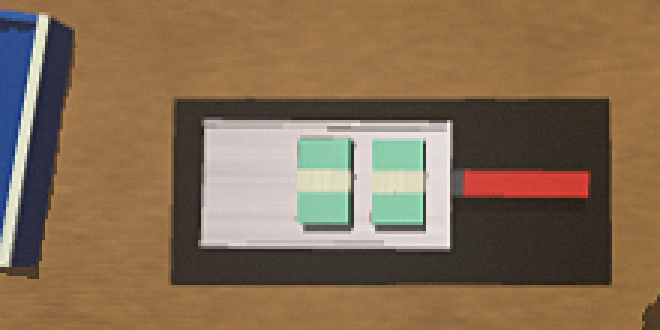

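Emit:
{"name": "servo_tool", "arguments": {"deltas": [[[0, 0, -0.5, 0], [0, 0, -0.9, 0], [0, 0, -0.9, 0], [0, 0, -0.5, 0], [0, 0, -0.2, 0]]]}}

```text
time_s: 17.45
eef_pos: [0.4999, -0.2857, 0.0703]
tool_rot: [[0.992, -0.127, -0.002], [-0.127, -0.992, 0.002], [-0.003, -0.001, -1.0]]
wrist_force: [-0.0, 0.4, 0.4]
grip_width: 1.002
gripper_force: 0.0
```

Emit:
{"name": "servo_tool", "arguments": {"deltas": [[[0, 0, 0, 0], [0, 0, 0, 0], [0, 0, 0, 0], [0, 0, 0, 0], [0, 0, 0, 0]]], "jaw": 1, "grip_force": 20}}

```text
time_s: 17.95
eef_pos: [0.5009, -0.2868, 0.0731]
tool_rot: [[0.992, -0.128, 0.001], [-0.128, -0.992, -0.001], [0.001, 0.001, -1.0]]
wrist_force: [-1.0, 0.4, 4.4]
grip_width: 0.656
gripper_force: 20.0
```

Emit:
{"name": "servo_tool", "arguments": {"deltas": [[[-0.1, 0, 0.4, 0], [-0.1, 0, 0.9, 0], [0, 0, 0.9, 0], [0, 0, 0.8, 0], [0, 0.5, 0, 0.95]]]}}

```text
time_s: 18.45
eef_pos: [0.4934, -0.2685, 0.1977]
tool_rot: [[1.0, 0.013, 0.006], [0.013, -1.0, -0.004], [0.006, 0.004, -1.0]]
wrist_force: [0.3, 0.6, -1.1]
grip_width: 0.657
gripper_force: 20.0
```

Emit:
{"name": "servo_tool", "arguments": {"deltas": [[[-0.05, 0.84, 0, 0.95], [-0.05, 0.84, 0, 0.95], [-0.05, 0.84, 0, 0.95], [-0.05, 0.84, 0, 0.95], [-0.05, 0.84, 0, 0.95]]]}}

```text
time_s: 18.95
eef_pos: [0.482, -0.0974, 0.1932]
tool_rot: [[0.744, 0.668, 0.0], [0.668, -0.744, -0.0], [0.0, 0.0, -1.0]]
wrist_force: [0.4, 0.8, -1.6]
grip_width: 0.655
gripper_force: 20.0
```

Emit:
{"name": "servo_tool", "arguments": {"deltas": [[[-0.05, 0.84, 0, 0.95], [-0.05, 0.84, 0, 0.95], [-0.05, 0.84, 0, 0.95], [-0.05, 0.84, 0, 0.95], [-0.05, 0.84, 0, 0.95]]]}}

```text
time_s: 19.45
eef_pos: [0.472, 0.0706, 0.1932]
tool_rot: [[0.126, 0.992, 0.001], [0.992, -0.126, 0.0], [0.0, 0.001, -1.0]]
wrist_force: [0.8, 0.8, -0.4]
grip_width: 0.659
gripper_force: 20.0
```

Emit:
{"name": "servo_tool", "arguments": {"deltas": [[[-0.05, 0.84, 0, 0.91], [0, 0, 0, 0], [0, 0, 0, 0]]]}}

```text
time_s: 19.75
eef_pos: [0.4703, 0.1031, 0.1929]
tool_rot: [[-0.004, 1.0, 0.0], [1.0, 0.004, -0.0], [-0.0, 0.0, -1.0]]
wrist_force: [0.1, -0.1, -0.9]
grip_width: 0.658
gripper_force: 20.0
```

```bash
python3 look.py wrist shovel shovel_edge block1; python3 look.py top shovel shovel_edge shovel_grip
```

```text
[0.4703 0.1031 0.1929] yang 0.24 F [ 0.1 -0.1 -0.9] M [-0.06 -0.17 -0.01] t 19.8 gw 0.658 20.0 j6 7.767459845922288
shovel []
shovel_edge [([0.4637, 0.1571, 0.0036], 0.61)]
block1 [([0.4692, 0.104, 0.1981], 0.65), ([0.7241, -0.0134, 0.002], 0.42)]
[0.4706 0.102  0.1925] yang 0.12 F [-0.1 -0.4 -0.6] M [-0.01 -0.11  0.  ] t 19.9 gw 0.656 20.0 j6 7.753398291341204
shovel [([0.4636, 0.0633, -0.0005], 0.87)]
shovel_edge [([0.5708, -0.3474, -0.003], 0.4)]
shovel_grip [([0.4672, -0.0767, 0.0475], 0.74)]
```

Emit:
{"name": "servo_tool", "arguments": {"deltas": [[[-0.06, 0.08, -0.8, 0], [0, 0, -0.9, 0], [0, 0, -0.9, 0], [0, 0, -0.8, 0], [0, 0, -0.5, 0]]]}}

```text
time_s: 20.65
eef_pos: [0.4673, 0.1058, 0.0341]
tool_rot: [[-0.004, 1.0, -0.002], [1.0, 0.004, -0.0], [-0.0, -0.002, -1.0]]
wrist_force: [0.2, -0.5, -1.1]
grip_width: 0.656
gripper_force: 20.0
```

Emit:
{"name": "servo_tool", "arguments": {"deltas": [[[0, 0, -0.15, 0], [0, 0, -0.05, 0], [0, 0, 0, 0]]], "grip_force": 5}}

```text
time_s: 20.95
eef_pos: [0.4687, 0.1061, 0.029]
tool_rot: [[-0.004, 1.0, 0.001], [1.0, 0.004, 0.0], [0.0, 0.001, -1.0]]
wrist_force: [-1.2, -0.4, -0.7]
grip_width: 0.658
gripper_force: 5.0
```

Emit:
{"name": "servo_tool", "arguments": {"deltas": [[[0, 0, 0, 0], [0, 0, 0, 0], [0, 0, 0, 0], [0, 0, 0, 0], [0, 0, 0, 0]]], "jaw": -1}}

```text
time_s: 21.45
eef_pos: [0.4682, 0.1062, 0.0284]
tool_rot: [[-0.005, 1.0, 0.0], [1.0, 0.005, 0.0], [0.0, 0.0, -1.0]]
wrist_force: [-0.5, 0.0, -0.4]
grip_width: 0.999
gripper_force: 0.0
```

Emit:
{"name": "servo_tool", "arguments": {"deltas": [[[0, 0, 0.5, 0], [0, 0, 1, 0], [0, 0, 1, 0], [0, 0, 1, 0], [0, 0, 0.6, 0]]]}}

```text
time_s: 21.95
eef_pos: [0.4687, 0.1063, 0.1954]
tool_rot: [[-0.005, 1.0, 0.003], [1.0, 0.005, 0.001], [0.0, 0.003, -1.0]]
wrist_force: [-0.6, 0.1, 0.1]
grip_width: 1.0
gripper_force: 0.0
```

Emit:
{"name": "servo_tool", "arguments": {"deltas": [[[0, -0.8, 0, 0], [0, -0.9, 0, 0], [0, -0.9, 0, 0], [0, -0.9, 0, 0], [0, -0.7, 0, 0]]]}}

```text
time_s: 22.45
eef_pos: [0.4679, -0.0636, 0.1923]
tool_rot: [[-0.004, 1.0, 0.0], [1.0, 0.004, -0.0], [-0.0, 0.0, -1.0]]
wrist_force: [0.3, 0.6, -0.1]
grip_width: 1.001
gripper_force: 0.0
```

Emit:
{"name": "servo_tool", "arguments": {"deltas": [[[0, 0, 0, 0], [0, 0, 0, 0]]]}}

```text
time_s: 22.65
eef_pos: [0.4681, -0.0619, 0.1922]
tool_rot: [[-0.003, 1.0, -0.0], [1.0, 0.003, 0.0], [0.0, -0.0, -1.0]]
wrist_force: [0.8, 0.0, 0.5]
grip_width: 0.998
gripper_force: 0.0
```

```bash
python3 look.py wrist @w5 shovel shovel_grip shovel_edge block1; python3 look.py scene shovel shovel_grip shovel_edge bin_rim bin block1 mat
```

```text
[ 0.4681 -0.0619  0.1922] yang 0.19 F [0.8 0.  0.5] M [-0.03 -0.11 -0.01] t 22.6 gw 0.998 0.0 j6 -12.174843260447396
shovel []
shovel_grip [([0.4667, -0.0761, 0.0445], 0.72), ([0.4676, 0.0619, 0.0268], 0.47)]
shovel_edge []
block1 [([0.3598, -0.3132, 0.0174], 0.93), ([0.471, 0.0082, 0.0266], 0.89), ([0.7127, -0.1214, -0.0003], 0.7), ([0.4669, 0.0654, 0.0303], 0.68), ([0.4659, 0.1143, 0.0269], 0.56), ([0.7257, -0.0083, 0.0018], 0.39), ([0.5669, -0.3518, -0.0021], 0.28)]
[ 0.4682 -0.061   0.1923] yang 0.33 F [0.5 0.4 0.1] M [-0.03 -0.07  0.01] t 22.9 gw 1.002 0.0 j6 -12.202205255432526
shovel [([0.4677, 0.0675, 0.0027], 0.83)]
shovel_grip [([0.4638, -0.0724, 0.0499], 0.92), ([0.4768, -0.3893, 0.0476], 0.43), ([0.7244, 0.1873, 0.0041], 0.36)]
shovel_edge [([0.4651, 0.154, 0.0025], 0.57)]
bin_rim [([0.4935, 0.2727, 0.0776], 0.88)]
bin [([0.5031, 0.378, 0.0009], 0.89)]
block1 [([0.4253, -0.527, 0.0164], 0.94), ([0.3299, -0.4838, 0.02], 0.84), ([0.469, 0.1177, 0.0257], 0.82), ([0.4642, 0.0113, 0.0278], 0.81), ([0.4683, 0.0615, 0.0245], 0.7), ([0.3587, -0.3058, 0.0139], 0.6)]
mat [([0.4596, 0.0127, -0.0031], 0.96), ([0.5048, 0.3741, -0.0005], 0.6)]
```

View pics/w5.png

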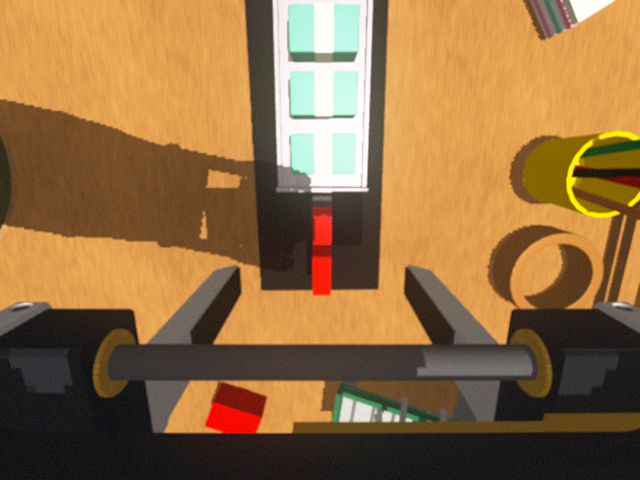

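Emit:
{"name": "servo_tool", "arguments": {"deltas": [[[0, 0.05, -0.8, 0], [0, 0, -0.9, 0], [0, 0, -0.9, 0], [0, 0, -0.8, 0], [0, 0, -0.5, 0]]]}}

```text
time_s: 23.8
eef_pos: [0.4672, -0.0597, 0.0341]
tool_rot: [[-0.004, 1.0, -0.002], [1.0, 0.004, 0.0], [0.0, -0.002, -1.0]]
wrist_force: [1.3, -0.3, -0.9]
grip_width: 1.0
gripper_force: 0.0
```

Emit:
{"name": "servo_tool", "arguments": {"deltas": [[[0, 0, -0.15, 0], [0, 0, 0, 0]]]}}

```text
time_s: 24.0
eef_pos: [0.468, -0.0598, 0.0301]
tool_rot: [[-0.005, 1.0, -0.001], [1.0, 0.005, 0.0], [0.0, -0.001, -1.0]]
wrist_force: [-0.3, 0.1, -0.3]
grip_width: 0.998
gripper_force: 0.0
```

Emit:
{"name": "servo_tool", "arguments": {"deltas": [[[0, 0, 0, 0], [0, 0, 0, 0], [0, 0, 0, 0], [0, 0, 0, 0], [0, 0, 0, 0]]], "jaw": 1, "grip_force": 60}}

```text
time_s: 24.5
eef_pos: [0.4683, -0.0598, 0.0305]
tool_rot: [[-0.004, 1.0, 0.0], [1.0, 0.004, -0.0], [-0.0, 0.0, -1.0]]
wrist_force: [-0.1, -0.2, -0.7]
grip_width: 0.61
gripper_force: 0.0
```

Emit:
{"name": "servo_tool", "arguments": {"deltas": [[[0, 0, 0, 0], [0, 0, 0, 0], [0, 0, 0, 0], [0, 0, 0, 0], [0, 0, 0, 0]]]}}

```text
time_s: 25.0
eef_pos: [0.4681, -0.0598, 0.0302]
tool_rot: [[-0.004, 1.0, -0.0], [1.0, 0.004, 0.0], [0.0, -0.0, -1.0]]
wrist_force: [2.0, -0.2, -0.9]
grip_width: 0.193
gripper_force: 53.4
```

```bash
python3 look.py wrist shovel block1 shovel_edge
```

```text
[ 0.4681 -0.0598  0.0302] yang 0.26 F [ 2.  -0.2 -0.9] M [-0.08 -0.37 -0.04] t 25.0 gw 0.193 53.4 j6 -11.98586823023524
shovel []
block1 [([0.4691, 0.0592, 0.0263], 0.71), ([0.4685, 0.0095, 0.0246], 0.57)]
shovel_edge []
```

Gripped (18 mm). A small slow lift to check droop.

Emit:
{"name": "servo_tool", "arguments": {"deltas": [[[0, 0, 0, 0], [0, 0, 0.08, 0], [0, 0, 0.12, 0], [0, 0, 0.15, 0], [0, 0, 0.15, 0]]]}}

```text
time_s: 25.7
eef_pos: [0.4682, -0.0598, 0.0508]
tool_rot: [[-0.005, 1.0, 0.0], [1.0, 0.005, -0.0], [-0.0, 0.0, -1.0]]
wrist_force: [0.7, -0.0, -4.7]
grip_width: 0.19
gripper_force: 60.0
```

Emit:
{"name": "servo_tool", "arguments": {"deltas": [[[0, 0, 0, 0], [0, 0, 0, 0], [0, 0, 0, 0], [0, 0, 0, 0], [0, 0, 0, 0]]]}}

```text
time_s: 26.2
eef_pos: [0.4681, -0.0598, 0.0501]
tool_rot: [[-0.005, 1.0, -0.0], [1.0, 0.005, 0.0], [0.0, -0.0, -1.0]]
wrist_force: [0.3, -0.7, -4.7]
grip_width: 0.189
gripper_force: 60.0
```

```bash
python3 look.py wrist @w6 shovel block1 shovel_edge;  python3 look.py scene @s6 shovel shovel_grip shovel_edge block1; python3 -c "
import cv2,numpy as np;a=cv2.imread('pics/w6.png')[0:300,220:420];b=cv2.imread('pics/s6.png')[170:290,250:450];cv2.imwrite('pics/c6.png',np.hstack([cv2.resize(a,(300,450)),cv2.resize(b,(500,300),interpolation=3) if 0 else cv2.copyMakeBorder(cv2.resize(b,(480,288),interpolation=3),0,162,0,0,0)]))"
```

```text
[ 0.4681 -0.0598  0.0501] yang 0.26 F [ 0.3 -0.7 -4.7] M [-0.45 -0.05 -0.01] t 26.2 gw 0.189 60.0 j6 -11.986517848146276
shovel []
block1 [([0.4695, 0.0646, 0.0481], 0.65), ([0.4691, 0.009, 0.0422], 0.63)]
shovel_edge []
[ 0.4681 -0.0598  0.0502] yang 0.26 F [-0.2  0.5 -3.9] M [-0.46 -0.11 -0.02] t 26.4 gw 0.187 60.0 j6 -11.987332751652568
shovel [([0.4668, 0.0654, 0.0231], 0.72)]
shovel_grip [([0.4604, -0.0766, 0.0695], 0.93), ([0.4653, 0.0666, 0.0193], 0.47)]
shovel_edge [([0.4645, 0.1586, 0.0236], 0.59)]
block1 [([0.3305, -0.4825, 0.0226], 0.96), ([0.4656, 0.0083, 0.0485], 0.75), ([0.4689, 0.063, 0.0445], 0.63), ([0.4281, -0.5281, 0.0188], 0.59), ([0.4668, 0.1187, 0.0437], 0.54), ([0.3587, -0.3078, 0.0165], 0.54)]
```

View pics/c6.png

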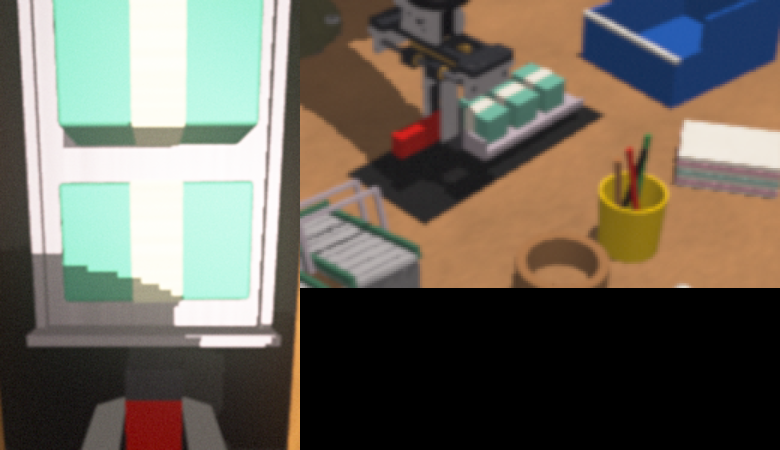

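Run:
```python
from h import *
im=cv2.imread('pics/top0.png').astype(int); m=np.zeros((480,640),bool)
m[215:320,140:180]=(im.min(2)>150)[215:320,140:180]
r,c=np.nonzero(m); print(len(r),r.min(),r.max(),c.min(),c.max())
p=camera_params('top'); K=np.array(p['intrinsics']);D=np.array(p['distortion'])
u=cv2.undistortPoints(np.c_[c,r].astype(float)[:,None],K,D)[:,0]
W=T('top'); d=np.c_[u[:,0],-u[:,1],-np.ones(len(u))]@W[:3,:3].T; o=W[:3,3]
P=o+d*((0.075-o[2])/d[:,2])[:,None]
q=P[:,:2]; mu=q.mean(0); v=np.linalg.svd(q-mu)[2]; t=(q-mu)@v[0]; w=(q-mu)@v[1]
if v[0][0]<0: pass
print(mu,v[0],'len',np.ptp(t),'wid',np.ptp(w),'mid',mu+v[0]*(t.max()+t.min())/2,'binyaw',np.degrees(np.arctan2(abs(v[0][0]),-v[0][1]*np.sign(v[0][0]))))
```

```text
291 225 308 149 165
[0.49361649 0.27154566] [-0.99250794  0.12218016] len 0.1786661835892845 wid 0.007161207525363776 mid [0.49378135 0.27152536] binyaw 82.982057170193
```

Emit:
{"name": "servo_tool", "arguments": {"deltas": [[[0, 0, 0.2, 0], [0, 0, 0.4, 0], [0, 0, 0.5, 0], [0, 0, 0.5, 0], [0, 0.1, 0.3, 0]]]}}

```text
time_s: 27.15
eef_pos: [0.4686, -0.056, 0.1282]
tool_rot: [[-0.004, 1.0, 0.002], [1.0, 0.004, -0.0], [-0.0, 0.002, -1.0]]
wrist_force: [-0.0, -0.5, -4.6]
grip_width: 0.187
gripper_force: 60.0
```

Emit:
{"name": "servo_tool", "arguments": {"deltas": [[[0, 0.2, 0.2, -0.05], [0, 0.35, 0, -0.1], [0, 0.45, 0, -0.15], [0, 0.45, 0, -0.15], [0, 0.45, 0, -0.15]]]}}

```text
time_s: 27.65
eef_pos: [0.4677, 0.0214, 0.1339]
tool_rot: [[0.087, 0.996, -0.001], [0.996, -0.087, 0.0], [0.0, -0.001, -1.0]]
wrist_force: [-0.5, 0.6, -4.6]
grip_width: 0.188
gripper_force: 60.0
```

Emit:
{"name": "servo_tool", "arguments": {"deltas": [[[0, 0.45, 0, -0.1], [0, 0.35, 0, -0.1], [0, 0.2, 0, -0.05], [0, 0.1, 0, 0], [0, 0, 0, 0]]]}}

```text
time_s: 28.15
eef_pos: [0.468, 0.0644, 0.1341]
tool_rot: [[0.122, 0.993, -0.0], [0.993, -0.122, -0.0], [-0.0, -0.0, -1.0]]
wrist_force: [0.0, -1.2, -3.8]
grip_width: 0.188
gripper_force: 60.0
```

Emit:
{"name": "servo_tool", "arguments": {"deltas": [[[0, 0, 0, 0], [0, 0, 0, 0]]]}}

```text
time_s: 28.35
eef_pos: [0.4682, 0.0637, 0.1342]
tool_rot: [[0.123, 0.992, -0.0], [0.992, -0.123, -0.0], [-0.0, -0.0, -1.0]]
wrist_force: [-0.3, 0.3, -5.3]
grip_width: 0.188
gripper_force: 60.0
```

```bash
python3 look.py wrist @w7 bin_rim shovel_edge; python3 look.py scene shovel shovel_edge bin_rim;  python3 look.py top @top7 shovel shovel_edge bin_rim; python3 -c "
import cv2,numpy as np;a=cv2.imread('pics/w7.png')[0:300,120:520];b=cv2.imread('pics/top7.png')[180:330,30:230];cv2.imwrite('pics/c7.png',np.hstack([a,cv2.resize(b,(400,300),interpolation=3)]))"
```

```text
[0.4682 0.0637 0.1342] yang -7.08 F [-0.3  0.3 -5.3] M [-0.44 -0.02  0.02] t 28.4 gw 0.188 60.0 j6 10.390747216483255
bin_rim []
shovel_edge []
[0.4682 0.0639 0.1343] yang -7.07 F [-1.   0.6 -4.3] M [-0.45 -0.01  0.03] t 28.5 gw 0.187 60.0 j6 10.399765680471655
shovel [([0.4809, 0.1888, 0.1052], 0.58)]
shovel_edge [([0.4908, 0.2755, 0.105], 0.62), ([0.7175, -0.0086, 0.0006], 0.58)]
bin_rim [([0.4937, 0.2747, 0.0759], 0.76)]
[0.4682 0.0641 0.1343] yang -7.06 F [-0.   0.5 -4.4] M [-0.5  -0.02  0.03] t 28.7 gw 0.189 60.0 j6 10.407103941213354
shovel [([0.4813, 0.1865, 0.1058], 0.62)]
shovel_edge [([0.4967, 0.2751, 0.104], 0.94)]
bin_rim [([0.4807, 0.186, 0.1036], 0.19)]
```

View pics/c7.png

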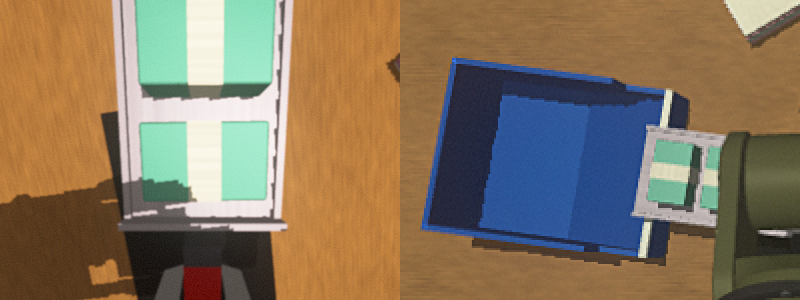

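Run:
```python
from h import *
p=camera_params('top'); K=np.array(p['intrinsics']);D=np.array(p['distortion']); W=T('top')
def bp(c,z):
    u=cv2.undistortPoints(np.array(c,float).reshape(-1,1,2),K,D)[:,0]
    d=np.c_[u[:,0],-u[:,1],-np.ones(len(u))]@W[:3,:3].T; o=W[:3,3]; return o+d*((z-o[2])/d[:,2])[:,None]
im=cv2.imread('pics/top7.png').astype(int)
cols=[]
for r in range(248,286,3):
    g=im[r,135:175]; w=(g.min(1)>110); cols.append((135+int(np.argmax(w)),r))
P=bp(cols,0.1105); print(P[:,:2].round(4).tolist())
ux=np.array([np.cos(np.radians(83)),np.sin(np.radians(83))])
print('edge past rim mid', ((P[:,:2]-[0.4937,0.2714])@ux).round(4))
```

```text
[[0.5289, 0.2719], [0.5226, 0.2716], [0.5164, 0.2734], [0.5102, 0.2731], [0.504, 0.2749], [0.4978, 0.2747], [0.4916, 0.2765], [0.4853, 0.2782], [0.4792, 0.278], [0.473, 0.2798], [0.4668, 0.2795], [0.4606, 0.2813], [0.4545, 0.281]]
edge past rim mid [0.0048 0.0037 0.0048 0.0037 0.0048 0.0037 0.0048 0.0058 0.0048 0.0058
 0.0048 0.0058 0.0048]
```

Emit:
{"name": "servo_tool", "arguments": {"deltas": [[[0, 0.05, -0.15, 0], [0, 0, -0.25, 0], [0, 0, -0.2, 0], [0, 0, -0.1, 0], [0, 0, 0, 0]]]}}

```text
time_s: 29.4
eef_pos: [0.4678, 0.0661, 0.1054]
tool_rot: [[0.123, 0.992, -0.001], [0.992, -0.123, -0.0], [-0.0, -0.001, -1.0]]
wrist_force: [0.2, 0.4, -4.4]
grip_width: 0.185
gripper_force: 60.0
```

Emit:
{"name": "servo_tool", "arguments": {"deltas": [[[0, 0, -0.04, 0], [0, 0, -0.02, 0], [0, 0, 0, 0]]]}}

```text
time_s: 29.7
eef_pos: [0.4682, 0.0662, 0.104]
tool_rot: [[0.123, 0.992, 0.0], [0.992, -0.123, 0.0], [0.0, 0.0, -1.0]]
wrist_force: [-0.3, 0.4, -5.2]
grip_width: 0.187
gripper_force: 60.0
```

Emit:
{"name": "servo_tool", "arguments": {"deltas": [[[0, 0, -0.03, 0], [0, 0, 0, 0], [0, 0, 0, 0]]]}}

```text
time_s: 30.0
eef_pos: [0.4683, 0.0662, 0.1028]
tool_rot: [[0.123, 0.992, 0.0], [0.992, -0.123, 0.0], [0.0, 0.0, -1.0]]
wrist_force: [0.1, -0.5, -2.4]
grip_width: 0.191
gripper_force: 60.0
```

Emit:
{"name": "servo_tool", "arguments": {"deltas": [[[0, 0, -0.03, 0], [0, 0, 0, 0]]]}}

```text
time_s: 30.2
eef_pos: [0.4683, 0.0662, 0.1016]
tool_rot: [[0.123, 0.992, 0.0], [0.992, -0.123, 0.0], [0.0, 0.0, -1.0]]
wrist_force: [-0.2, -2.4, -1.1]
grip_width: 0.19
gripper_force: 60.0
```

Emit:
{"name": "servo_tool", "arguments": {"deltas": [[[0, 0, 0, 0], [0, 0, 0, 0], [0, 0, 0, 0]]], "grip_force": 8}}

```text
time_s: 30.5
eef_pos: [0.4682, 0.0662, 0.1015]
tool_rot: [[0.123, 0.992, 0.0], [0.992, -0.123, 0.0], [0.0, 0.0, -1.0]]
wrist_force: [0.3, -0.8, -2.0]
grip_width: 0.189
gripper_force: 8.0
```

Emit:
{"name": "servo_tool", "arguments": {"deltas": [[[0, 0.03, 0.12, 0], [0, 0.05, 0.17, 0], [0, 0.05, 0.17, 0], [0, 0.06, 0.17, 0], [0, 0, 0, 0]]]}}

```text
time_s: 31.0
eef_pos: [0.4686, 0.0742, 0.1278]
tool_rot: [[0.122, 0.992, 0.002], [0.992, -0.122, 0.0], [0.001, 0.002, -1.0]]
wrist_force: [-0.2, -0.9, -1.6]
grip_width: 0.195
gripper_force: 8.0
```

```bash
python3 look.py scene @s8 shovel shovel_edge shovel_grip block1; python3 -c "
import cv2,numpy as np;a=cv2.imread('pics/s8.png')[110:260,270:470];cv2.imwrite('pics/c8.png',cv2.resize(a,(600,450),interpolation=3))"
```

```text
[0.4686 0.0742 0.1278] yang -7.03 F [-0.2 -0.9 -1.6] M [-0.27 -0.12 -0.03] t 31.0 gw 0.195 8.0 j6 11.587805107982902
shovel [([0.4808, 0.1916, 0.0864], 0.62)]
shovel_edge [([0.4917, 0.2781, 0.0742], 0.93), ([0.4738, -0.3859, 0.0503], 0.18)]
shovel_grip [([0.4637, 0.0599, 0.1477], 0.69)]
block1 [([0.4879, 0.243, 0.1044], 0.75), ([0.428, -0.5291, 0.0174], 0.75), ([0.3596, -0.31, 0.016], 0.71), ([0.4823, 0.1906, 0.1109], 0.64), ([0.3327, -0.4849, 0.0176], 0.59), ([0.4729, 0.1374, 0.1171], 0.48)]
```

View pics/c8.png

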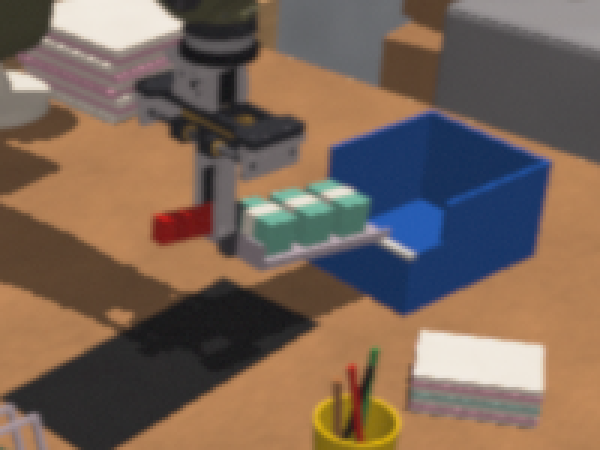

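Emit:
{"name": "servo_tool", "arguments": {"deltas": [[[0.01, 0.06, 0.15, 0], [0.01, 0.06, 0.16, 0], [0.01, 0.07, 0.16, 0], [0, 0.07, 0.15, 0], [0, 0, 0, 0]]]}}

```text
time_s: 31.75
eef_pos: [0.4698, 0.0846, 0.1524]
tool_rot: [[0.122, 0.993, 0.002], [0.993, -0.122, 0.0], [0.0, 0.001, -1.0]]
wrist_force: [-0.2, -0.8, -1.9]
grip_width: 0.191
gripper_force: 8.0
```

Emit:
{"name": "servo_tool", "arguments": {"deltas": [[[0.01, 0.08, 0.15, 0], [0.01, 0.08, 0.15, 0], [0.01, 0.08, 0.15, 0], [0.01, 0.09, 0.14, 0], [0, 0, 0, 0]]]}}

```text
time_s: 32.25
eef_pos: [0.4713, 0.0978, 0.1759]
tool_rot: [[0.122, 0.992, 0.001], [0.992, -0.122, 0.0], [0.0, 0.001, -1.0]]
wrist_force: [-0.0, -0.7, -1.2]
grip_width: 0.189
gripper_force: 8.0
```

```bash
python3 look.py scene shovel shovel_edge shovel_grip block1
```

```text
[0.4713 0.0978 0.1759] yang -7.02 F [-0.  -0.7 -1.2] M [-0.07 -0.13 -0.1 ] t 32.2 gw 0.189 8.0 j6 14.384944736096443
shovel [([0.4821, 0.1973, 0.106], 0.88)]
shovel_edge [([0.4916, 0.2779, 0.0731], 0.93), ([0.5684, -0.3494, 0.0015], 0.28)]
shovel_grip [([0.4674, 0.0824, 0.1972], 0.6)]
block1 [([0.4265, -0.5289, 0.0165], 0.91), ([0.3282, -0.483, 0.0192], 0.81), ([0.4846, 0.2021, 0.1282], 0.77), ([0.3617, -0.3075, 0.0161], 0.66), ([0.4876, 0.2531, 0.1121], 0.54), ([0.4738, 0.1541, 0.148], 0.45)]
```

Emit:
{"name": "servo_tool", "arguments": {"deltas": [[[0.01, 0.1, 0.14, 0], [0.01, 0.1, 0.14, 0], [0.01, 0.1, 0.13, 0], [0.01, 0.1, 0.13, 0], [0, 0, 0, 0]]], "grip_force": 7}}

```text
time_s: 33.0
eef_pos: [0.4729, 0.114, 0.1975]
tool_rot: [[0.122, 0.993, 0.001], [0.993, -0.122, 0.0], [0.0, 0.001, -1.0]]
wrist_force: [-1.0, -1.0, -1.8]
grip_width: 0.191
gripper_force: 7.0
```

Emit:
{"name": "servo_tool", "arguments": {"deltas": [[[0, 0, 0, 0], [0, 0, 0, 0], [0, 0, 0, 0], [0, 0, 0, 0], [0, 0, 0, 0]]]}}

```text
time_s: 33.5
eef_pos: [0.4726, 0.1133, 0.1966]
tool_rot: [[0.123, 0.992, -0.0], [0.992, -0.123, 0.0], [0.0, -0.0, -1.0]]
wrist_force: [0.2, 1.3, -2.1]
grip_width: 0.192
gripper_force: 7.0
```

Emit:
{"name": "servo_tool", "arguments": {"deltas": [[[0.01, 0.11, 0.12, 0], [0.01, 0.11, 0.12, 0], [0.01, 0.12, 0.12, 0], [0.02, 0.12, 0.12, 0], [0, 0, 0, 0]]]}}

```text
time_s: 34.0
eef_pos: [0.4748, 0.1325, 0.2166]
tool_rot: [[0.122, 0.993, 0.001], [0.993, -0.122, 0.0], [0.0, 0.001, -1.0]]
wrist_force: [0.3, 1.3, -2.0]
grip_width: 0.191
gripper_force: 7.0
```

Emit:
{"name": "servo_tool", "arguments": {"deltas": [[[0, 0, 0, 0], [0, 0, 0, 0], [0, 0, 0, 0], [0, 0, 0, 0], [0, 0, 0, 0]]]}}

```text
time_s: 34.5
eef_pos: [0.4745, 0.1317, 0.2158]
tool_rot: [[0.123, 0.992, -0.0], [0.992, -0.123, -0.0], [-0.0, -0.0, -1.0]]
wrist_force: [-0.1, 0.1, -2.3]
grip_width: 0.191
gripper_force: 7.0
```

```bash
python3 look.py scene @s9 shovel shovel_edge shovel_grip block1;python3 look.py top @t9 block1; python3 -c "
import cv2,numpy as np;a=cv2.imread('pics/s9.png')[110:260,270:470];b=cv2.imread('pics/t9.png')[180:330,30:230];cv2.imwrite('pics/c9.png',np.hstack([cv2.resize(a,(400,300),interpolation=3),cv2.resize(b,(400,300),interpolation=3)]))"
```

```text
[0.4745 0.1317 0.2158] yang -7.05 F [-0.1  0.1 -2.3] M [-0.12 -0.06  0.  ] t 34.5 gw 0.191 7.0 j6 18.302376220936242
shovel [([0.4833, 0.2074, 0.1216], 0.86), ([0.5022, 0.411, 0.0291], 0.29)]
shovel_edge [([0.4884, 0.2794, 0.0703], 0.7)]
shovel_grip [([0.4713, 0.1183, 0.2447], 0.68)]
block1 [([0.361, -0.3077, 0.0165], 0.86), ([0.4949, 0.3341, 0.0587], 0.79), ([0.3304, -0.483, 0.0192], 0.78), ([0.4269, -0.5269, 0.0166], 0.75), ([0.7193, -0.1175, -0.0012], 0.6), ([0.5012, 0.3698, 0.0352], 0.48), ([0.502, 0.412, 0.0278], 0.38)]
[0.4746 0.1318 0.2158] yang -7.05 F [-0.1 -0.7 -2.9] M [-0.1  -0.06 -0.05] t 34.8 gw 0.191 7.0 j6 18.302743641452768
block1 [([0.36, -0.3075, 0.0201], 0.9), ([0.4245, -0.5263, 0.0168], 0.83), ([0.506, 0.4085, 0.024], 0.82), ([0.5036, 0.3691, 0.032], 0.64), ([0.3319, -0.4793, 0.0218], 0.62), ([0.4974, 0.3292, 0.052], 0.5), ([0.4647, 0.0158, 0.0048], 0.38), ([0.7221, 0.1875, 0.0001], 0.25)]
```

View pics/c9.png

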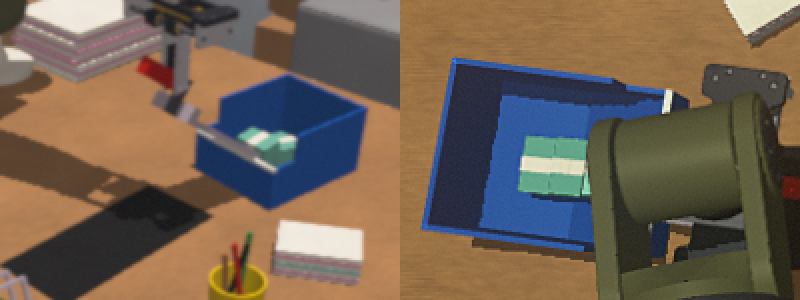

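Emit:
{"name": "servo_tool", "arguments": {"deltas": [[[-0.02, -0.15, -0.16, 0], [-0.02, -0.15, -0.16, 0], [-0.02, -0.16, -0.17, 0], [-0.01, -0.13, -0.18, 0], [-0.01, -0.13, -0.18, 0]]]}}

```text
time_s: 35.35
eef_pos: [0.4712, 0.1023, 0.1811]
tool_rot: [[0.123, 0.992, -0.0], [0.992, -0.123, -0.0], [-0.0, -0.0, -1.0]]
wrist_force: [0.3, 0.1, -1.8]
grip_width: 0.191
gripper_force: 7.0
```

Emit:
{"name": "servo_tool", "arguments": {"deltas": [[[-0.01, -0.14, -0.18, 0], [-0.01, -0.11, -0.19, 0], [-0.01, -0.11, -0.2, 0], [-0.01, -0.11, -0.2, 0], [-0.01, -0.09, -0.2, 0]]]}}

```text
time_s: 35.85
eef_pos: [0.4693, 0.0802, 0.1423]
tool_rot: [[0.123, 0.992, -0.0], [0.992, -0.123, -0.0], [-0.0, -0.0, -1.0]]
wrist_force: [0.0, 0.9, -1.8]
grip_width: 0.191
gripper_force: 7.0
```

Emit:
{"name": "servo_tool", "arguments": {"deltas": [[[-0.01, -0.09, -0.21, 0], [-0.01, -0.08, -0.21, 0], [0, -0.07, -0.21, 0], [0, -0.06, -0.21, 0], [0, -0.06, -0.2, 0]]]}}

```text
time_s: 36.35
eef_pos: [0.4686, 0.066, 0.1007]
tool_rot: [[0.123, 0.992, -0.0], [0.992, -0.123, 0.0], [0.0, -0.0, -1.0]]
wrist_force: [0.0, 0.8, -0.3]
grip_width: 0.193
gripper_force: 7.0
```

Emit:
{"name": "servo_tool", "arguments": {"deltas": [[[0, 0, 0, 0], [0, 0, 0, 0]]]}}

```text
time_s: 36.55
eef_pos: [0.4686, 0.0661, 0.1014]
tool_rot: [[0.123, 0.992, -0.0], [0.992, -0.123, -0.0], [-0.0, -0.0, -1.0]]
wrist_force: [-0.4, -0.6, -2.3]
grip_width: 0.192
gripper_force: 7.0
```

```bash
python3 look.py scene @s10 shovel shovel_edge shovel_grip mat;python3 look.py top shovel_edge mat; python3 look.py wrist shovel shovel_edge
```

```text
[0.4686 0.0661 0.1014] yang -7.05 F [-0.4 -0.6 -2.3] M [-0.07 -0.03  0.09] t 36.5 gw 0.192 7.0 j6 10.655236531086018
shovel [([0.4814, 0.1915, 0.0712], 0.96)]
shovel_edge [([0.4884, 0.2818, 0.0749], 0.81), ([0.4991, 0.3694, 0.0351], 0.28)]
shovel_grip [([0.4617, 0.0167, -0.0001], 0.55)]
mat [([0.4597, 0.0143, -0.0019], 0.69), ([0.501, 0.4116, 0.0275], 0.46)]
[0.4687 0.0662 0.1017] yang -7.04 F [ 0.8 -0.3 -2.1] M [-0.11 -0.02  0.01] t 36.8 gw 0.189 7.0 j6 10.653034418837652
shovel_edge [([0.4993, 0.2775, 0.0751], 0.81)]
mat [([0.5022, 0.3679, 0.0342], 0.64), ([0.498, 0.3298, 0.0509], 0.2)]
[0.4686 0.0662 0.1016] yang -7.04 F [-0.3  0.3 -1.6] M [-0.18 -0.06  0.05] t 37.0 gw 0.19 7.0 j6 10.651798582772953
shovel []
shovel_edge []
```

Emit:
{"name": "servo_tool", "arguments": {"deltas": [[[0, 0, 0, 0], [0, 0, 0, 0], [0, 0, 0, 0], [0, 0, 0.2, 0], [0, 0, 0.4, 0]]], "grip_force": 60}}

```text
time_s: 37.6
eef_pos: [0.468, 0.0661, 0.1253]
tool_rot: [[0.123, 0.992, -0.002], [0.992, -0.123, -0.0], [-0.0, -0.002, -1.0]]
wrist_force: [0.6, 0.4, -2.8]
grip_width: 0.188
gripper_force: 60.0
```

Emit:
{"name": "servo_tool", "arguments": {"deltas": [[[0, -0.2, 0.2, 0], [0, -0.4, 0, 0.15], [0, -0.5, 0, 0.2], [0, -0.5, 0, 0.2], [0, -0.5, 0, 0.2]]]}}

```text
time_s: 38.1
eef_pos: [0.4685, -0.0191, 0.1338]
tool_rot: [[0.009, 1.0, 0.0], [1.0, -0.009, -0.0], [-0.0, 0.0, -1.0]]
wrist_force: [0.0, -0.2, -2.8]
grip_width: 0.186
gripper_force: 60.0
```

Emit:
{"name": "servo_tool", "arguments": {"deltas": [[[0, -0.5, 0, 0.1], [0, -0.3, 0, 0], [0, -0.2, 0, 0], [0, 0, 0, 0], [0, 0, 0, 0]]]}}

```text
time_s: 38.6
eef_pos: [0.4685, -0.0575, 0.1334]
tool_rot: [[-0.004, 1.0, -0.0], [1.0, 0.004, 0.0], [0.0, -0.0, -1.0]]
wrist_force: [-0.3, 0.4, -2.2]
grip_width: 0.19
gripper_force: 60.0
```

```bash
python3 look.py scene @s11 shovel shovel_edge shovel_grip;python3 look.py top @t11 shovel shovel_edge
python3 - <<'E'
from h import *
im=cv2.imread('pics/top0.png'); m=np.zeros((480,640),np.uint8)
reg=im[240:330,195:365].astype(int); m[240:330,195:365]=(reg.max(2)<60)*255
m=cv2.morphologyEx(m,cv2.MORPH_OPEN,np.ones((3,3)))
pts=np.argwhere(m>0)[:,::-1].astype(np.float64)
p=camera_params('top'); K=np.array(p['intrinsics']);D=np.array(p['distortion']); W=T('top')
u=cv2.undistortPoints(pts[:,None],K,D)[:,0]; d=np.c_[u[:,0],-u[:,1],-np.ones(len(u))]@W[:3,:3].T; o=W[:3,3]
P=(o+d*((0.003-o[2])/d[:,2])[:,None])[:,:2]
print('mat',cv2.minAreaRect(P.astype(np.float32)), camera_params('top')['intrinsics'][0,0])
P2=[(o+d2)for d2 in []]
print(proj('top',[[0.46,0.014,0.003]],W))
E
python3 -c "
import cv2,numpy as np;a=cv2.imread('pics/s11.png')[110:260,250:450];b=cv2.imread('pics/t11.png')[200:350,180:380];cv2.imwrite('pics/c11.png',np.hstack([cv2.resize(a,(400,300),interpolation=3),cv2.resize(b,(400,300),interpolation=3)]))"
```

```text
[ 0.4685 -0.0575  0.1334] yang 0.24 F [-0.3  0.4 -2.2] M [-0.19  0.   -0.01] t 38.6 gw 0.19 60.0 j6 -11.695828244056036
shovel [([0.4685, 0.0671, 0.1053], 0.95)]
shovel_edge [([0.4645, 0.1595, 0.1062], 0.66), ([0.4926, 0.3318, 0.0591], 0.65)]
shovel_grip [([0.4699, -0.0703, 0.1492], 0.7)]
[ 0.4686 -0.0573  0.1335] yang 0.3 F [-0.4 -0.2 -2.6] M [-0.22 -0.08 -0.01] t 38.8 gw 0.186 60.0 j6 -11.722418131333715
shovel [([0.4681, 0.0684, 0.104], 0.84)]
shovel_edge [([0.4722, 0.1579, 0.1022], 0.71), ([0.5667, -0.3478, -0.0009], 0.64)]
mat ((0.4626176059246063, 0.013478055596351624), (0.13777637481689453, 0.3276280462741852), 0.5127853155136108) 537.2249478057716
[[280.14374389 284.49328053]]
```

View pics/c11.png

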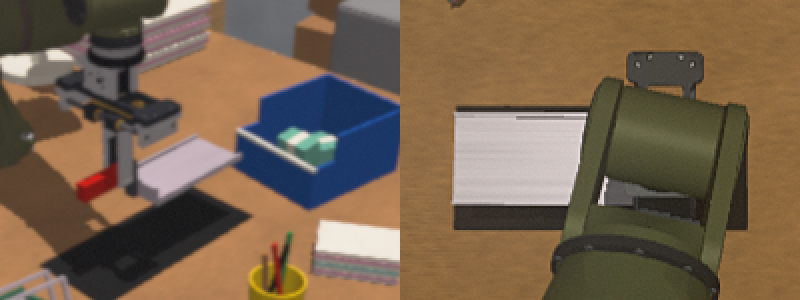

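Emit:
{"name": "servo_tool", "arguments": {"deltas": [[[-0.17, -0.09, -0.3, 0], [0, 0, -0.7, 0], [0, 0, -0.7, 0], [0, 0, -0.5, 0], [0, 0, -0.2, 0]]]}}

```text
time_s: 39.45
eef_pos: [0.461, -0.0612, 0.0358]
tool_rot: [[-0.005, 1.0, -0.002], [1.0, 0.005, 0.001], [0.001, -0.002, -1.0]]
wrist_force: [0.3, 0.5, -2.4]
grip_width: 0.186
gripper_force: 60.0
```

Emit:
{"name": "servo_tool", "arguments": {"deltas": [[[0, 0, -0.1, 0], [0, 0, 0, 0], [0, 0, 0, 0]]]}}

```text
time_s: 39.75
eef_pos: [0.4623, -0.0615, 0.0343]
tool_rot: [[-0.005, 1.0, 0.001], [1.0, 0.005, -0.0], [-0.0, 0.001, -1.0]]
wrist_force: [-0.1, -0.0, -2.7]
grip_width: 0.186
gripper_force: 60.0
```

```bash
python3 look.py scene shovel shovel_edge shovel_grip shovel_mid mat;python3 look.py top shovel shovel_edge mat
```

```text
[ 0.4623 -0.0615  0.0343] yang 0.26 F [-0.1 -0.  -2.7] M [-0.14 -0.07 -0.03] t 39.8 gw 0.186 60.0 j6 -12.340107616237326
shovel [([0.4596, 0.0635, 0.005], 0.57), ([0.4923, 0.2758, 0.0746], 0.22)]
shovel_edge [([0.4571, 0.154, 0.0078], 0.75)]
shovel_grip []
shovel_mid [([0.458, 0.0158, 0.0036], 0.87), ([0.4608, -0.0749, 0.0514], 0.41)]
mat [([0.4608, 0.0142, -0.004], 0.86), ([0.503, 0.3706, 0.0357], 0.42), ([0.4753, -0.385, 0.0471], 0.18)]
[ 0.4619 -0.0615  0.0338] yang 0.26 F [ 0.  -0.1 -2. ] M [-0.18 -0.1   0.  ] t 40.0 gw 0.185 60.0 j6 -12.341996466112416
shovel [([0.4585, 0.065, 0.0029], 0.94), ([0.4981, 0.3306, 0.0536], 0.58)]
shovel_edge [([0.4624, 0.1531, 0.0079], 0.81)]
mat []
```

Good alignment. Lower the last ~4 mm, relax the grip, release and retreat.

Emit:
{"name": "servo_tool", "arguments": {"deltas": [[[0, 0, -0.06, 0], [0, 0, -0.03, 0], [0, 0, 0, 0]]]}}

```text
time_s: 40.55
eef_pos: [0.4623, -0.0622, 0.032]
tool_rot: [[-0.005, 1.0, 0.001], [1.0, 0.005, -0.001], [-0.001, 0.001, -1.0]]
wrist_force: [-13.8, -4.3, 35.0]
grip_width: 0.19
gripper_force: 60.0
```

Emit:
{"name": "servo_tool", "arguments": {"deltas": [[[0, 0, 0, 0], [0, 0, -0.03, 0], [0, 0, 0, 0]]], "grip_force": 4}}

```text
time_s: 40.85
eef_pos: [0.4623, -0.0617, 0.0292]
tool_rot: [[-0.005, 1.0, 0.001], [1.0, 0.005, -0.0], [-0.0, 0.001, -1.0]]
wrist_force: [-1.5, -0.6, 6.3]
grip_width: 0.19
gripper_force: 4.0
```

Emit:
{"name": "servo_tool", "arguments": {"deltas": [[[0, 0, 0, 0], [0, 0, 0, 0], [0, 0, 0, 0], [0, 0, 0, 0], [0, 0, 0, 0]]], "jaw": -0.5}}

```text
time_s: 41.35
eef_pos: [0.4617, -0.0614, 0.0286]
tool_rot: [[-0.005, 1.0, -0.0], [1.0, 0.005, 0.0], [0.0, -0.0, -1.0]]
wrist_force: [0.9, 0.8, 0.9]
grip_width: 0.583
gripper_force: 0.0
```

Emit:
{"name": "servo_tool", "arguments": {"deltas": [[[0, 0, 0.3, 0], [0, 0, 0.8, 0], [0, 0, 0.9, 0], [0, 0, 0.9, 0], [0, 0, 0.9, 0]]]}}

```text
time_s: 41.85
eef_pos: [0.4615, -0.0614, 0.1831]
tool_rot: [[-0.005, 1.0, 0.001], [1.0, 0.005, -0.0], [-0.0, 0.001, -1.0]]
wrist_force: [0.1, -0.3, -0.0]
grip_width: 0.75
gripper_force: 0.0
```

Emit:
{"name": "servo_tool", "arguments": {"deltas": [[[0, -0.8, 0.3, 0], [0, -0.9, 0, 0], [0, -0.9, 0, 0], [0, -0.9, 0, 0], [0, -0.5, 0, 0]]]}}

```text
time_s: 42.35
eef_pos: [0.4614, -0.2236, 0.1936]
tool_rot: [[-0.003, 1.0, 0.001], [1.0, 0.003, -0.001], [-0.001, 0.001, -1.0]]
wrist_force: [-0.0, 0.1, 0.0]
grip_width: 0.752
gripper_force: 0.0
```

Emit:
{"name": "servo_tool", "arguments": {"deltas": [[[0, 0, 0, 0], [0, 0, 0, 0]]]}}

```text
time_s: 42.55
eef_pos: [0.4616, -0.2211, 0.1931]
tool_rot: [[-0.004, 1.0, 0.0], [1.0, 0.004, 0.0], [0.0, 0.0, -1.0]]
wrist_force: [0.6, 0.4, 0.1]
grip_width: 0.753
gripper_force: 0.0
```

```bash
python3 look.py scene @s12 shovel shovel_edge shovel_grip shovel_mid mat block1 pen_pot tape_roll paper_stack;python3 look.py top @t12 shovel shovel_edge shovel_grip mat shovel_mid; python3 -c "
import cv2,numpy as np;a=cv2.imread('pics/s12.png')[110:290,220:460];b=cv2.imread('pics/t12.png')[80:380,30:430];cv2.imwrite('pics/c12.png',np.hstack([cv2.resize(a,(400,300),interpolation=3),b]))"
```

```text
[ 0.4616 -0.2211  0.1931] yang 0.22 F [0.6 0.4 0.1] M [-0.02 -0.07 -0.01] t 42.5 gw 0.753 0.0 j6 -29.920895235518444
shovel [([0.4626, 0.0655, 0.005], 0.79)]
shovel_edge [([0.459, 0.1535, 0.0038], 0.75)]
shovel_grip []
shovel_mid [([0.4581, 0.0148, 0.0011], 0.62)]
mat [([0.4575, 0.0159, -0.002], 0.91)]
block1 [([0.4284, -0.5281, 0.0187], 0.86), ([0.358, -0.3071, 0.0151], 0.79), ([0.4939, 0.3322, 0.0584], 0.74), ([0.4574, 0.1552, 0.0029], 0.72), ([0.5042, 0.3732, 0.0358], 0.63), ([0.5023, 0.4104, 0.0267], 0.63), ([0.3283, -0.4807, 0.02], 0.6)]
pen_pot [([0.7209, -0.0113, -0.0005], 0.56)]
tape_roll [([0.7162, -0.116, 0.0029], 0.65), ([0.4938, 0.3338, 0.0587], 0.64)]
paper_stack [([0.7224, 0.1904, 0.0018], 0.85)]
[ 0.4618 -0.2212  0.1927] yang 0.27 F [ 0.2 -0.  -0.4] M [-0.  -0.1  0. ] t 43.0 gw 0.75 0.0 j6 -29.968882718470084
shovel [([0.4621, 0.064, 0.0014], 0.63), ([0.7199, 0.1871, 0.0001], 0.19)]
shovel_edge [([0.4622, 0.1518, -0.0005], 0.61)]
shovel_grip [([0.4682, -0.0769, 0.0472], 0.57), ([0.4587, 0.0639, 0.0016], 0.41)]
mat []
shovel_mid [([0.4619, 0.0157, 0.0024], 0.97), ([0.4756, -0.3862, 0.0475], 0.67), ([0.5033, 0.3702, 0.0313], 0.25)]
```

View pics/c12.png

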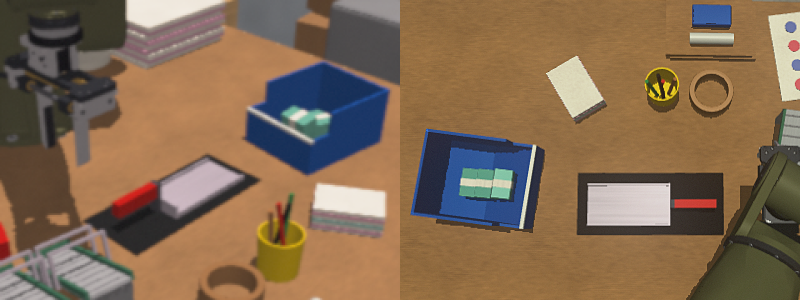

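The picture shows all three blocks in the bin (crop px 465–515, 183), the shovel flat and centred on the mat, and the pot, tape roll and paper stack where they were.

```bash
python3 -c "
from bench import *
print(close_job())"
```

```text
the job is handed in; nothing more can be done
None
```

The job is handed in: all three ticket blocks present are in the blue bin, the shovel lies flat, lengthwise on the middle of its mat, and the pen pot, tape roll and paper stack have not moved; the job took about 43 s of the 210 s allowed.

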